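# Snap a fresh desiccant cartridge into the dryer dock

## Robot

A 6-joint arm with a two-finger parallel gripper is mounted at the origin on the work surface; the furniture and walls round the work are solid. World frame = base frame: x ahead of the robot, y to its left, z up, the work surface at z = 0. Lengths are in mm, angles in rad, forces in N, time in s.
With the tool pointing down it reaches from about 325 to 875 mm from the base axis. Payload 4.4 kg.
Tool frame: the origin (TCP) lies at the very end of the fingers, on their centre line; the grasp point (between the pads) lies robot.grip_point_offset behind it (robot.grip_point_offset is the distance from the TCP to the grasp point, in mm); x points along the fingers, z is the direction in which the jaws open and shut, and the axes are right-handed (so a half turn about x gives the same grasp; the last joint's range is limited). The gripper opens to 85 mm and grips with 20 to 120 N. Pads are 22 mm wide; open, the fingers measure 114 mm over their backs; the gripper's body (76 mm by 85 mm) begins 54 mm behind the grasp point. The pads swing forward as they close: fully open they stand 13 mm farther back than shut.
Start: joints at [1.161, 0.207, 1.542, -0, 1.393, -0.15], TCP at [147.164, 555.851, 231.282] pointing down, gripper open.
Joint ranges: [-2.73, 2.73], [-0.86, 2.22], [0.23, 2.46], [-1.11, 4.25], [0.08, 2.63], [-2.82, 2.82]. Speed limits (rad/s): [2.79, 2.79, 3.14, 3.14, 3.14, 3.14].

## Interface

Orientations are given as a unit quaternion [w, x, y, z].
In Python, from station import robot gives the robot as it stands.
- The arm moves only by the tool move_arm, never from a script. Its argument "series" is a list of rows, each an object with "linear": the shift along the world's x, y, z as a fraction of full scale, a list of three; "delta_rot": the turn, a rotation vector about the world's x, y, z as a fraction of full scale, a list of three; "claw": the finger opening in mm, from 0 to 85.4. In form: [{"linear": [dx, dy, dz], "delta_rot": [wx, wy, wz], "claw": claw}, ...]. A call has 1 to 20 rows; each row is the pose to reach, as a shift and turn from the pose measured when the call began, turning the shorter way round; what a row does not reach only later rows make up. Full scale, the value 1, is 1 m for a shift and 360 degrees for a turn. A row lasts 1/12 s, in which the tool goes at most 41.7 mm and 7.16 degrees, less where a joint would pass 70% of its speed; a pose out of reach is approached as far as the arm can. A call with a number of a shift or a turn outside -1 to 1 is refused whole. A call with a gripper value outside its range is refused whole. The fingers move at their own pace and stop on an object; "force" is the grip in N (left out, the last holds). Time passes only in rows, so rows that repeat a pose let the fingers close. It gives the time, the measured TCP pose, the force and the opening at its end, in the units of the state.
- robot.get_obs(): the state, without advancing time (a new reading comes with each control period).
- robot.get_image(name): name is "scene" or "top" or "wrist"; returns a dict with "img" (384x512x3 uint8, red, green, blue), "z_map" (384x512 float32, mm along the optical axis (not along the pixel's ray), 0 where there is no reading), "fx", "fy", "cx", "cy" (pixels), "pose" (4x4, takes a point from camera to world coordinates). Camera axes: x right, y down, z forward; pixel columns grow to the right and rows downward; lengths in mm; the calibration is good to about 2 mm. The wrist camera is an equidistant fisheye: a pixel r from the principal point sees the ray r / f radians off the axis. A picture is of the moment at which its call begins.
- robot.sign_off(): hands the job in, once; it reports no verdict.
The state is a dict: "time_s": time; "joint_positions": joint angles; "joint_vel": joint speeds; "joint_efforts": joint torques, N m; "ee_pos": TCP position; "orientation": TCP orientation; "ft_force": force on the tool from outside, world axes, zero at the start; "torque": the same for the moment, N m; "opening": opening from 0.0 (shut) to 1.0 (fully open).
Only numpy, scipy, OpenCV 4.12 (cv2) and the standard library are available. Lean on these libraries where they do the work, as an engineer would, in place of code of your own. Each camera call takes 0.05 s, during which the arm holds its last target.

## Task

The spectrometer's air dryer needs a fresh desiccant cartridge: take the one with the orange windows by its upright fin, set it down in the open, flared mouth of the grey dryer dock and slide it along the channel until it is fully home against the end stop and the steel spring catch has snapped shut behind it. Then let go. Leave the spent cartridge with the green windows where it stands.

Things in the scene. Friction and masses are not known exactly. Their poses are not given: they have to be found in the camera images.
- fresh_grip (a point): Fresh cartridge: white, orange windows and fin top; loose, 80-170 g. Body 60 (x) x 40 (y) x 20 mm high, stands on the bench. Upright grip fin in its middle, 36 (x) x 14 mm (y), from 20 to 80 mm above the underside: pinch it across its thickness (y). This point: middle of the fin's length and thickness, 56 mm above the underside. +x: the leading end (8 mm rounded upright corners); z up.
- spent_grip (a point): Spent cartridge, to be left alone: same shape, point and axes as the fresh one, but green windows and green fin top.
- dock: Grey dock, fixed, 174 (x) x 96 mm (y), nowhere over 36 mm high; origin: on the bench, midline, 92 mm from the mouth end; +x along the channel, inwards. Floor 6 mm above the bench, open on both sides up to x = -50 mm. From there flared walls, 84 mm apart, narrow to the 48 mm channel at x = -20. From x = 5 mm inwards lips 26-30 mm above the floor (26 mm gap for the fin) bar loading from above.
- dock_mouth (a point): Where fresh_grip lies when the fresh cartridge stands in the dock's mouth, resting on its floor, ready to slide: 60 mm before the dock's origin (x = -60 mm), in the middle, 62 mm above the bench. x: along the channel, inwards; z up.
- dock_seat (a point): Where fresh_grip lies when the cartridge is fully home against the end stop: 102 mm farther along the x of dock_mouth, same height and axes.
- catch (a joint): Steel spring catch on the channel's left (+y), hinged at its inner end; 0 rad = shut, grows as its nose is pushed out of the channel. The ramped nose stands 12 mm into the channel; the sliding cartridge pushes it aside (0.1-0.2 rad; about 3 to 8 N along x) and it springs back to 0 behind the cartridge's rear edge in the last 2.5 mm before home.
There are look-alikes about, which are no part of the job. Leave any purple look-alike of the part that bears fresh_grip alone.

How it is judged:
By the outcome, as a careful person would: the job done as asked, in the order asked, and still so for the second after the job is handed in, with the robot touching nothing.
It also fails if it takes over 35 s, if anything falls off the work surface, if the arm or the gripper's body presses on something with over 40 N, if the wrist force passes 120 N, or if a joint passes its speed limit or range.

## Working session

There is one attempt and no reset: what is moved stays moved. The work goes in short steps, Python scripts to look and compute and a tool call to move; the robot and the scene stay as the last step left them, time stands still between calls to the robot, and variables do not carry over. Pictures are saved under pics/ and viewed, and the job is handed in when it is done.

Besides the shell and the picture viewer there is one more tool, called after "Request:" in YAML: its name, and indented under it one key for each argument. move_arm: Moves the arm, as the interface text tells. Its arguments: {"type":"object","properties":{"series":{"type":"array","items":{"type":"object","properties":{"linear":{"type":"array","items":{"type":"number"}},"delta_rot":{"type":"array","items":{"type":"number"}},"claw":{"type":"number"}}}},"force":{"type":"number"}},"required":["series"]}

```bash
mkdir -p pics; ls
cat > h.py <<'E'
import numpy as np,cv2,pickle
from station import robot
def grab(n,tag):
    d=robot.get_image(n); pickle.dump(d,open(f'pics/{tag}.pkl','wb'))
    cv2.imwrite(f'pics/{tag}.png',cv2.cvtColor(d['img'],cv2.COLOR_RGB2BGR)); return d
def load(tag): return pickle.load(open(f'pics/{tag}.pkl','rb'))
def ray(d,u,v):
    x=np.array([(u-d['cx'])/d['fx'],(v-d['cy'])/d['fy'],1.]); P=np.array(d['pose']); return P[:3,3],P[:3,:3]@x
def onz(d,u,v,z):
    o,r=ray(d,u,v); return o+r*(z-o[2])/r[2]
def cloud(d):
    h,w=d['z_map'].shape; u,v=np.meshgrid(np.arange(w),np.arange(h)); z=d['z_map']
    c=np.stack([(u-d['cx'])/d['fx']*z,(v-d['cy'])/d['fy']*z,z],-1); P=np.array(d['pose']); return c@P[:3,:3].T+P[:3,3]
E
python3 - <<'E'
from h import *
o=robot.get_obs();print(o, robot.grip_point_offset)
for n in ('scene','top'):
    d=grab(n,n+'0');print(n,d['fx'],d['fy'],d['cx'],d['cy'],np.round(d['pose'],3).tolist())
a=cv2.imread('pics/top0.png');cv2.imwrite('pics/top0b.png',cv2.resize(a,(800,600),interpolation=2))
a=cv2.imread('pics/scene0.png');cv2.imwrite('pics/scene0b.png',cv2.resize(a,(800,600),interpolation=2))
E
```

```text
pics
{'time_s': 0.0, 'joint_positions': array([ 1.16149845e+00,  2.07467308e-01,  1.54299158e+00, -2.01835902e-06,
        1.39350301e+00, -1.50486589e-01]), 'joint_vel': array([ 6.17615015e-04, -2.80099299e-03,  2.36311120e-03,  3.15090447e-06,
        2.71004239e-03,  1.21223897e-03]), 'joint_efforts': array([ 9.04404951e-04, -3.83041906e+01, -2.91595548e+01, -1.91128756e-04,
        1.05207798e-02,  1.89044778e-05]), 'ee_pos': array([146.85201243, 555.12749749, 230.0810699 ]), 'orientation': array([ 0.55960875, -0.43170304,  0.56107385,  0.43089054]), 'ft_force': array([ 0.34125088, -0.47927818, -0.86712074]), 'torque': array([0.0106185 , 0.00338978, 0.01859853]), 'opening': 0.9951470718231841} 18.700000000000003
scene 367.6753383246876 367.6753383246876 248.94164292324376 193.56329632721605 [[-0.438, -0.653, 0.618, -127.255], [-0.899, 0.302, -0.318, -61.898], [0.021, -0.695, -0.719, 666.415], [0.0, 0.0, 0.0, 1.0]]
top 414.9441484238885 414.9441484238885 260.34931079705 189.63531697021688 [[0.014, -0.994, 0.111, 301.288], [-1.0, -0.015, -0.009, -330.834], [0.011, -0.111, -0.994, 969.002], [0.0, 0.0, 0.0, 1.0]]
```

View pics/top0b.png

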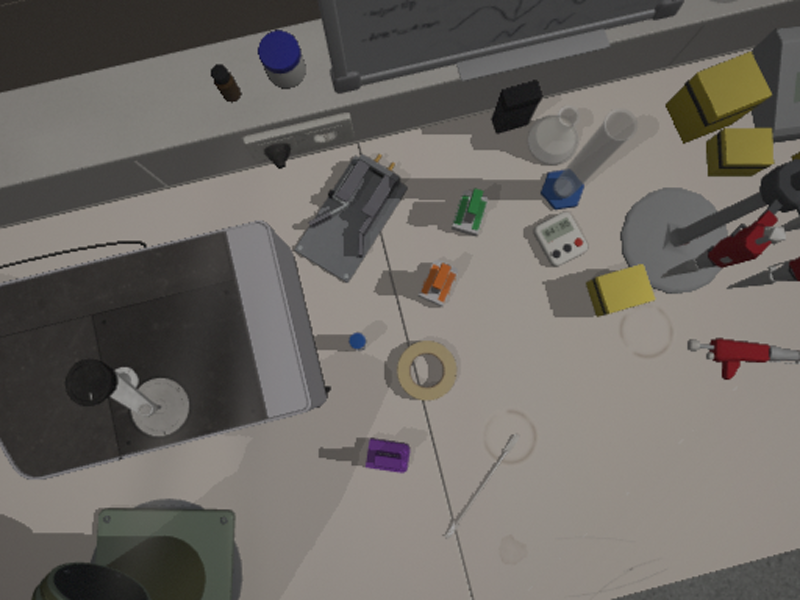

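View pics/scene0b.png

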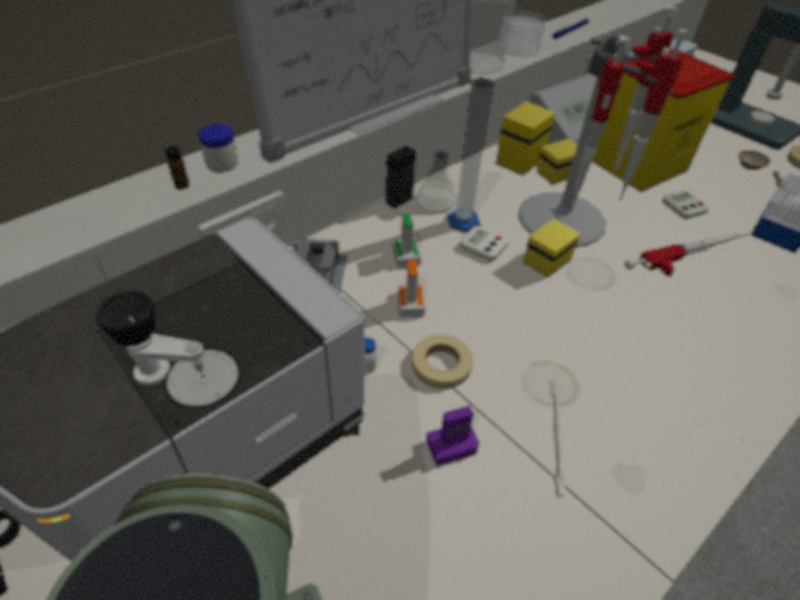

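The top view (800 px wide) shows the orange cartridge at (437,283), the green one at (470,210), a purple look-alike at (387,455), and the dock at (353,215) with its open mouth at lower left. The orange one is the target.

Run:
```python
from h import *
a=cv2.imread('pics/top0.png')[90:215,180:325];a=cv2.convertScaleAbs(a,alpha=1.5);cv2.imwrite('pics/c1.png',cv2.resize(a,None,fx=5.5,fy=4.8*5.5/4.8*0.87,interpolation=2))
d=load('top0');C=cloud(d)
hsv=cv2.cvtColor(d['img'],cv2.COLOR_RGB2HSV)
for n,lo,hi in(('or',(5,150,80),(18,255,255)),('gr',(50,120,50),(75,255,255)),('pu',(130,100,40),(160,255,255))):
    m=cv2.inRange(hsv,lo,hi);k,l,s,c=cv2.connectedComponentsWithStats(m)
    for i in range(1,k):
        if s[i,4]>8: 
            p=C[l==i];print(n,c[i].round(1),s[i,4],np.median(p,0).round(1),p[:,2].min().round(),p[:,2].max().round())
# bench plane check
for u,v in((300,250),(260,200),(330,160),(215,165),(205,158)):print(u,v,C[v,u].round(1))
```

```text
or [280.8 179.1] 247 [ 428.5 -385.7   22.1] 17.0 969.0
gr [304.6 131.9] 143 [ 534.8 -437.1   78.4] 16.0 83.0
gr [294.9 134. ] 52 [ 539.3 -419.    20.1] 17.0 969.0
pu [247.7 291.5] 454 [ 182.  -315.2   21.3] 16.0 969.0
300 250 [ 2.704e+02 -4.338e+02  4.000e-01]
260 200 [ 385.3 -339.6   -2.2]
330 160 [ 482.3 -503.7    3.2]
215 165 [ 465.  -232.9    8.9]
205 158 [ 481.9 -208.6    5.4]
```

View pics/c1.png

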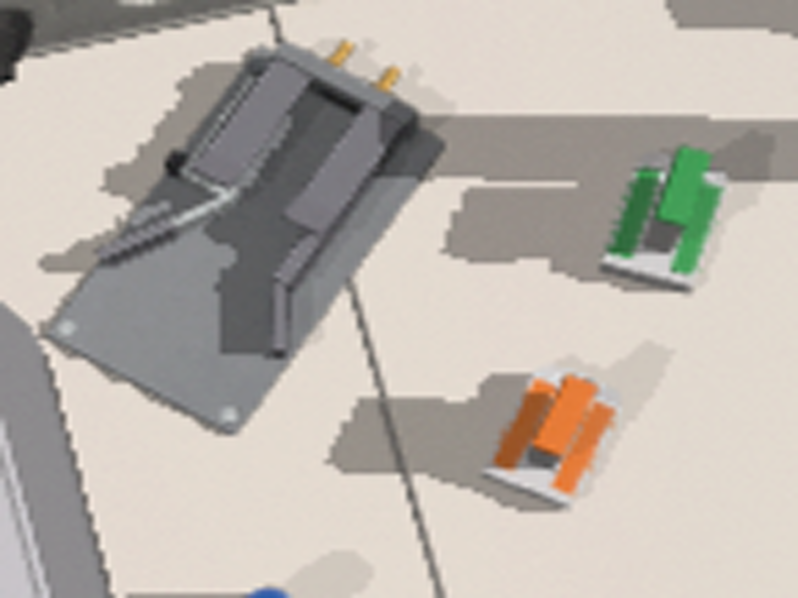

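Run:
```python
from h import *
for t in('top0','scene0'):
    d=load(t);C=cloud(d).reshape(-1,3);ok=(d['z_map'].ravel()>0);C=C[ok]
    print(t,'rows x=200..900, cols y=700..-700 step100 max z')
    for x in range(100,900,100):
        r=[]
        for y in range(600,-700,-100):
            s=C[(C[:,0]>=x)&(C[:,0]<x+100)&(C[:,1]<=y)&(C[:,1]>y-100)]
            r.append(int(s[:,2].max()) if len(s) else -1)
        print(x,r)
# fin tops
d=load('top0');C=cloud(d);hsv=cv2.cvtColor(d['img'],cv2.COLOR_RGB2HSV)
m=cv2.inRange(hsv,(5,150,60),(20,255,255))&((C[...,2]>55)&(C[...,2]<100)).astype(np.uint8)*255
pts=cv2.findNonZero(m).reshape(-1,2);print(len(pts))
w=np.array([onz(d,u,v,80) for u,v in pts]);print(w.mean(0),cv2.minAreaRect(w[:,:2].astype(np.float32)))
d=load('scene0');C=cloud(d);hsv=cv2.cvtColor(d['img'],cv2.COLOR_RGB2HSV)
m=cv2.inRange(hsv,(5,150,60),(20,255,255));k,l,s,c=cv2.connectedComponentsWithStats(m);print(s,c)
# dock corner points
d=load('top0')
def P(u,v,z):print((u,v),onz(d,180+u/5.5-.4,90+v/4.785-.4,z).round(1))
P(40,330,6);P(237,433,6);P(445,145,6);P(68,328,6);P(229,415,6);P(255,50,30);P(415,110,30)
```

```text
top0 rows x=200..900, cols y=700..-700 step100 max z
100 [-1, -1, -1, 4, 211, 212, 212, 5, 82, 83, 7, 6, 5]
200 [-1, -1, -1, -1, 211, 298, 297, 218, 217, 23, 22, 5, 5]
300 [-1, -1, -1, -1, 214, 296, 297, 218, 216, 24, 21, 5, 63]
400 [-1, -1, -1, 9, 212, 218, 219, 218, 32, 84, 24, 21, 372]
500 [-1, -1, -1, 121, 170, 169, 170, 167, 42, 39, 83, 270, 21]
600 [-1, -1, -1, -1, 309, 331, 280, 229, 346, 320, 184, 177, 4]
700 [-1, -1, -1, -1, -1, 287, 291, 251, 210, 304, 286, 250, 216]
800 [-1, -1, -1, -1, -1, -1, -1, -1, -1, -1, -1, -1, -1]
scene0 rows x=200..900, cols y=700..-700 step100 max z
100 [-1, -1, -1, -1, 211, 211, 211, 4, 82, 83, 7, 4, 4]
200 [-1, -1, -1, 24, 210, 297, 296, 217, 216, 22, 21, 5, 4]
300 [-1, -1, -1, 2, 215, 295, 297, 217, 216, 22, 22, 4, 64]
400 [-1, -1, -1, -1, 212, 218, 218, 218, 35, 82, 23, 20, 372]
500 [-1, -1, -1, -1, 169, 169, 168, 167, 42, 39, 82, 269, 19]
600 [-1, -1, -1, -1, 245, 427, 422, 230, 399, 386, 185, 177, 3]
700 [-1, -1, -1, -1, -1, 422, 421, 401, 380, 382, 365, 345, 323]
800 [-1, -1, -1, -1, -1, -1, -1, -1, -1, -1, -1, -1, -1]
102
[ 429.37340597 -
[... 1068 characters left out ...]

 [400.10714286  48.28571429]
 [444.          46.        ]
 [469.          48.        ]
 [431.          51.        ]
 [443.          51.        ]
 [449.81355932  56.69491525]
 [408.          52.        ]
 [391.12903226  66.41935484]
 [384.          60.        ]
 [425.72727273  64.40909091]
 [382.          63.        ]
 [384.          67.        ]
 [263.57407407 170.85185185]
 [257.03333333 188.86666667]
 [267.88461538 189.23076923]
 [ 41.         329.        ]]
(40, 330) [ 479.7 -166.2    6. ]
(237, 433) [ 430.  -251.6    6. ]
(445, 145) [ 575.9 -337.9    6. ]
(68, 328) [ 480.9 -178.1    6. ]
(229, 415) [ 438.8 -247.9    6. ]
(255, 50) [ 615.1 -256.6   30. ]
(415, 110) [ 586.3 -324.8   30. ]
```

Run:
```python
from h import *
from scipy.spatial.transform import Rotation as R
o=robot.get_obs();q=o['orientation'];M=R.from_quat(np.r_[q[1:],q[0]]).as_matrix();print(M.round(3))
print('tool z yaw',np.degrees(np.arctan2(M[1,2],M[0,2])))
C=np.concatenate([cloud(load(t))[load(t)['z_map']>0] for t in('top0','scene0')])
O=np.array([534.2,-255.5]);a=np.radians(-30.4);ex=np.array([np.cos(a),np.sin(a)]);ey=np.array([-ex[1],ex[0]])
q=(C[:,:2]-O);L=np.c_[q@ex,q@ey,C[:,2]]
s=L[(L[:,2]>45)&(abs(L[:,0])<200)&(abs(L[:,1])<160)]
print('in dock frame: obstacles >45, x rows -180.., y cols; max z')
for x in range(-200,200,20):
    print(x,[ (int(s[m][:,2].max()) if (m:=(s[:,0]>=x)&(s[:,0]<x+20)&(s[:,1]>=y)&(s[:,1]<y+20)).any() else 0) for y in range(-160,160,20)])
```

```text
[[-0.001 -0.967  0.256]
 [-0.002  0.256  0.967]
 [-1.     0.    -0.002]]
tool z yaw 75.17106762902921
in dock frame: obstacles >45, x rows -180.., y cols; max z
-200 [0, 0, 0, 0, 214, 216, 216, 217, 217, 216, 212, 217, 218, 219, 218, 217]
-180 [0, 57, 60, 0, 0, 216, 216, 217, 216, 217, 217, 218, 218, 219, 217, 0]
-160 [0, 56, 60, 57, 0, 0, 214, 216, 217, 216, 217, 217, 218, 216, 0, 0]
-140 [0, 0, 0, 0, 0, 0, 0, 215, 218, 216, 217, 217, 216, 0, 0, 0]
-120 [0, 0, 0, 0, 0, 0, 0, 0, 214, 216, 217, 214, 0, 0, 0, 0]
-100 [0, 0, 0, 0, 0, 0, 0, 0, 0, 213, 214, 0, 0, 0, 0, 0]
-80 [0, 0, 0, 0, 0, 0, 0, 0, 0, 0, 0, 0, 0, 0, 0, 0]
-60 [77, 0, 0, 0, 0, 0, 0, 0, 0, 0, 0, 0, 0, 0, 0, 0]
-40 [82, 0, 0, 0, 0, 0, 0, 0, 0, 0, 0, 0, 0, 0, 0, 162]
-20 [84, 0, 0, 0, 0, 0, 0, 0, 0, 0, 0, 0, 0, 89, 104, 169]
0 [0, 0, 0, 0, 0, 0, 0, 0, 0, 0, 0, 0, 0, 106, 169, 170]
20 [0, 0, 0, 0, 0, 0, 0, 0, 0, 0, 0, 0, 0, 169, 169, 168]
40 [0, 0, 0, 0, 0, 0, 0, 0, 0, 0, 0, 0, 169, 169, 168, 169]
60 [82, 0, 0, 0, 0, 0, 0, 0, 0, 0, 156, 169, 168, 222, 224, 224]
80 [83, 0, 0, 0, 0, 0, 0, 0, 0, 0, 168, 213, 169, 224, 224, 225]
100 [82, 58, 0, 0, 0, 0, 0, 0, 0, 169, 218, 394, 399, 211, 224, 224]
120 [0, 0, 0, 0, 0, 0, 0, 0, 169, 219, 341, 397, 397, 168, 171, 169]
140 [0, 0, 0, 0, 0, 0, 0, 169, 207, 341, 390, 391, 165, 169, 169, 380]
160 [0, 0, 0, 0, 0, 0, 168, 206, 339, 383, 386, 0, 0, 168, 352, 380]
180 [0, 0, 0, 0, 178, 177, 210, 332, 379, 379, 0, 0, 0, 324, 375, 373]
```

```bash
python3 - <<'E'
from h import *
from scipy.spatial.transform import Rotation as R
d=grab('wrist','w0');o=robot.get_obs();q=o['orientation'];M=R.from_quat(np.r_[q[1:],q[0]]).as_matrix()
P=np.array(d['pose']);print('cam in tool',M.T@(P[:3,3]-o['ee_pos']),(M.T@P[:3,:3]).round(2).tolist(),d['fx'],d['cx'],d['cy'])
O=np.array([534.2,-255.5]);a=np.radians(-30.4);ex=np.array([np.cos(a),np.sin(a)]);ey=np.array([-ex[1],ex[0]])
for t in('top0','scene0'):
    dd=load(t);C=cloud(dd)[dd['z_map']>0];q=C[:,:2]-O;L=np.c_[q@ex,q@ey,C[:,2]]
    for y in range(0,100,10):
        m=(L[:,1]>=y)&(L[:,1]<y+10)
        a_=L[m&(L[:,0]<0)&(L[:,0]>-200)&(L[:,2]>60)];b=L[m&(L[:,0]>0)&(L[:,0]<200)&(L[:,2]>60)]
        f=lambda s,fn:(s[fn(s[:,0])].round(0).tolist() if len(s) else None)
        a2=a_[a_[:,2]>200]
        print(t,y,'machine',f(a_,np.argmax),f(a2,np.argmax),'wall',f(b,np.argmin))
E
cat > dummy 2>/dev/null <<'E'
E
python3 - <<'E'
import cv2
a=cv2.imread('pics/w0.png');cv2.imwrite('pics/w0b.png',cv2.resize(a,(800,600)))
a=cv2.imread('pics/scene0.png')[130:260,170:340];a=cv2.convertScaleAbs(a,alpha=1.6);cv2.imwrite('pics/c2.png',cv2.resize(a,(780,596),interpolation=2))
E
```

```text
cam in tool [-1.42287368e+02  7.81173076e+01  2.31229476e-02] [[0.0, -0.3, 0.95], [0.0, -0.95, -0.3], [1.0, 0.0, -0.0]] 297.3186396354542 261.0946451284155 194.04971994197575
top0 0 machine [-124.0, 10.0, 162.0] [-126.0, 9.0, 204.0] wall [132.0, 10.0, 164.0]
top0 10 machine [-115.0, 20.0, 208.0] [-115.0, 20.0, 208.0] wall [122.0, 20.0, 167.0]
top0 20 machine [-105.0, 30.0, 64.0] [-106.0, 29.0, 202.0] wall [113.0, 29.0, 153.0]
top0 30 machine [-98.0, 39.0, 180.0] [-98.0, 37.0, 205.0] wall [102.0, 39.0, 157.0]
top0 40 machine [-97.0, 42.0, 214.0] [-97.0, 42.0, 214.0] wall [92.0, 49.0, 167.0]
top0 50 machine [-100.0, 52.0, 212.0] [-100.0, 52.0, 212.0] wall [81.0, 59.0, 161.0]
top0 60 machine [-106.0, 61.0, 207.0] [-106.0, 61.0, 207.0] wall [70.0, 69.0, 165.0]
top0 70 machine [-118.0, 70.0, 209.0] [-118.0, 70.0, 209.0] wall [61.0, 80.0, 165.0]
top0 80 machine [-128.0, 81.0, 209.0] [-128.0, 81.0, 209.0] wall [50.0, 90.0, 103.0]
top0 90 machine [-136.0, 90.0, 207.0] [-136.0, 90.0, 207.0] wall [40.0, 100.0, 163.0]
scene0 0 machine [-130.0, 5.0, 213.0] [-130.0, 5.0, 213.0] wall [133.0, 10.0, 165.0]
scene0 10 machine [-117.0, 20.0, 213.0] [-117.0, 20.0, 213.0] wall [123.0, 19.0, 156.0]
scene0 20 machine [-108.0, 28.0, 212.0] [-108.0, 28.0, 212.0] wall [111.0, 29.0, 157.0]
scene0 30 machine [-99.0, 38.0, 212.0] [-99.0, 38.0, 212.0] wall [103.0, 39.0, 165.0]
scene0 40 machine [-97.0, 45.0, 212.0] [-97.0, 45.0, 212.0] wall [89.0, 50.0, 156.0]
scene0 50 machine [-98.0, 52.0, 213.0] [-98.0, 52.0, 213.0] wall [78.0, 60.0, 156.0]
scene0 60 machine [-113.0, 62.0, 214.0] [-113.0, 62.0, 214.0] wall [73.0, 69.0, 151.0]
scene0 70 machine [-123.0, 71.0, 214.0] [-123.0, 71.0, 214.0] wall [61.0, 80.0, 161.0]
scene0 80 machine [-129.0, 80.0, 210.0] [-129.0, 80.0, 210.0] wall [52.0, 89.0, 99.0]
scene0 90 machine [-145.0, 92.0, 215.0] [-145.0, 92.0, 215.0] wall [41.0, 100.0, 156.0]
```

View pics/w0b.png

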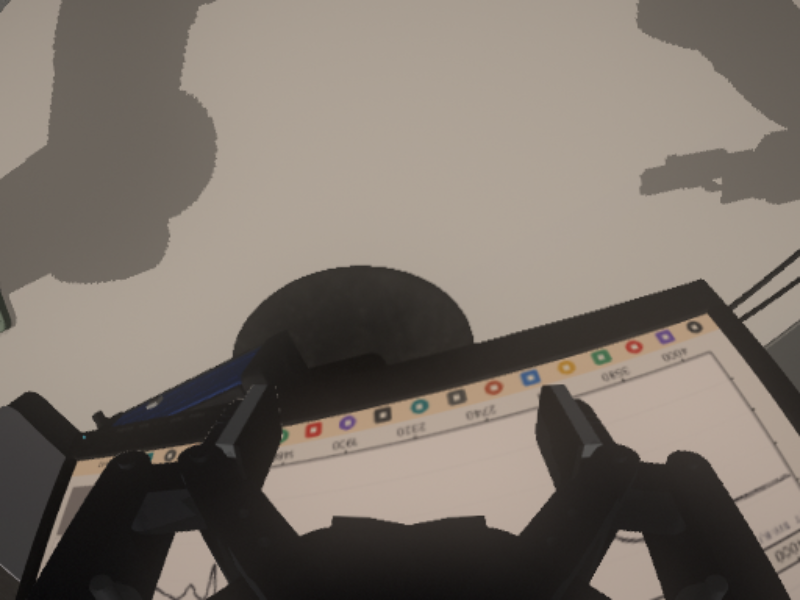

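View pics/c2.png

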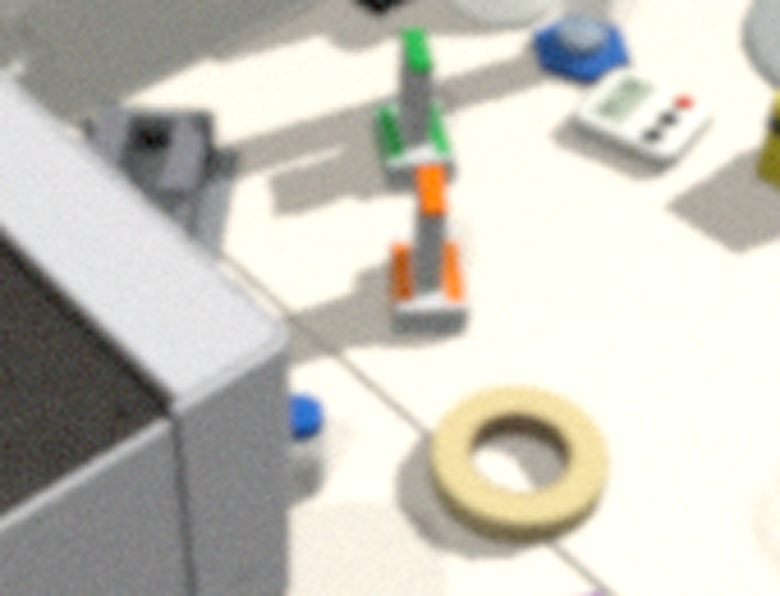

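The dock is at about (534,−255) with yaw −30.4°. The machine corner by the mouth is at dock (−97,+45) and 214 mm high, and the ledge is behind the seat. I'll carry the cartridge with the tool tilted forward so the camera side clears the machine, then regrip it upright for the final slide. First I'll raise the arm and swing it over.

Request:
move_arm:
  series:
    - {"linear": [0,0,0.19],"delta_rot": [0,0,0],"claw": 60}
    - {"linear": [0,0,0.19],"delta_rot": [0,0,0],"claw": 60}
    - {"linear": [0,0,0.19],"delta_rot": [0,0,0],"claw": 60}
    - {"linear": [0,0,0.19],"delta_rot": [0,0,0],"claw": 60}
    - {"linear": [0,0,0.19],"delta_rot": [0,0,0],"claw": 60}
    - {"linear": [0.3,-0.455,0.19],"delta_rot": [0,0,-0.03],"claw": 60}
    - {"linear": [0.3,-0.455,0.19],"delta_rot": [0,0,-0.03],"claw": 60}
    - {"linear": [0.3,-0.455,0.19],"delta_rot": [0,0,-0.03],"claw": 60}
    - {"linear": [0.3,-0.455,0.19],"delta_rot": [0,0,-0.03],"claw": 60}
    - {"linear": [0.3,-0.455,0.19],"delta_rot": [0,0,-0.03],"claw": 60}
    - {"linear": [0.3,-0.455,0.19],"delta_rot": [0,0,-0.03],"claw": 60}
    - {"linear": [0.3,-0.455,0.19],"delta_rot": [0,0,-0.03],"claw": 60}
    - {"linear": [0.3,-0.455,0.19],"delta_rot": [0,0,-0.03],"claw": 60}
    - {"linear": [0.3,-0.455,0.19],"delta_rot": [0,0,-0.03],"claw": 60}
    - {"linear": [0.3,-0.455,0.19],"delta_rot": [0,0,-0.03],"claw": 60}
    - {"linear": [0.3,-0.455,0.19],"delta_rot": [0,0,-0.03],"claw": 60}
    - {"linear": [0.3,-0.455,0.19],"delta_rot": [0,0,-0.03],"claw": 60}
    - {"linear": [0.3,-0.455,0.19],"delta_rot": [0,0,-0.03],"claw": 60}
    - {"linear": [0.3,-0.455,0.19],"delta_rot": [0,0,-0.03],"claw": 60}

```text
time_s: 1.73
ee_pos: [449.5, 94.7, 419.1]
orientation: [0.599, -0.375, 0.601, 0.373]
ft_force: [-1.3, 0.7, 0.2]
opening: 0.707
```

Request:
move_arm:
  series:
    - {"linear": [-0.02,-0.395,0],"delta_rot": [0,0,0],"claw": 60}
    - {"linear": [-0.02,-0.395,0],"delta_rot": [0,0,0],"claw": 60}
    - {"linear": [-0.02,-0.395,0],"delta_rot": [0,0,0],"claw": 60}
    - {"linear": [-0.02,-0.395,0],"delta_rot": [0,0,0],"claw": 60}
    - {"linear": [-0.02,-0.395,0],"delta_rot": [0,0,0],"claw": 60}
    - {"linear": [-0.02,-0.395,0],"delta_rot": [0,0,0],"claw": 60}
    - {"linear": [-0.02,-0.395,0],"delta_rot": [0,0,0],"claw": 60}
    - {"linear": [-0.02,-0.395,0],"delta_rot": [0,0,0],"claw": 60}
    - {"linear": [-0.02,-0.395,-0.13],"delta_rot": [0,0,0],"claw": 60}
    - {"linear": [-0.02,-0.395,-0.13],"delta_rot": [0,0,0],"claw": 60}
    - {"linear": [-0.02,-0.395,-0.13],"delta_rot": [0,0,0],"claw": 60}
    - {"linear": [-0.02,-0.395,-0.13],"delta_rot": [0,0,0],"claw": 60}
    - {"linear": [-0.02,-0.395,-0.13],"delta_rot": [0,0,0],"claw": 60}
    - {"linear": [-0.02,-0.395,-0.13],"delta_rot": [0,0,0],"claw": 60}

```text
time_s: 2.9
ee_pos: [428.9, -299.5, 287.8]
orientation: [0.599, -0.374, 0.602, 0.374]
ft_force: [-1.0, -0.7, 0.8]
opening: 0.701
```

Run:
```python
from h import *
o=robot.get_obs();print(o['ee_pos'],o['joint_positions'].round(3))
d=grab('wrist','w1');cv2.imwrite('pics/w1b.png',cv2.resize(cv2.imread('pics/w1.png'),(800,600),interpolation=2))
grab('scene','s1');cv2.imwrite('pics/s1b.png',cv2.resize(cv2.imread('pics/s1.png'),(800,600),interpolation=2))
```

```text
[ 428.87405936 -299.48486798  287.80205802] [-0.773  0.057  1.592 -0.004  1.494 -1.887]
```

View pics/w1b.png

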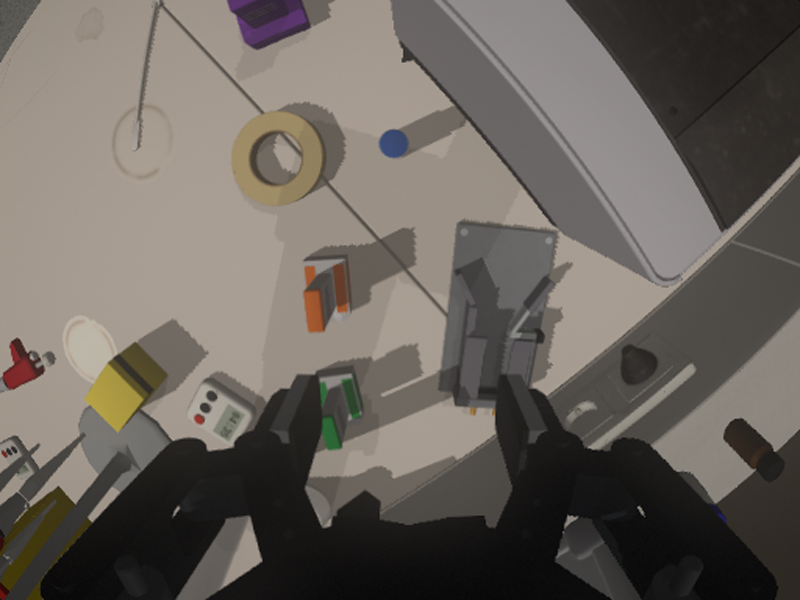

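View pics/s1b.png

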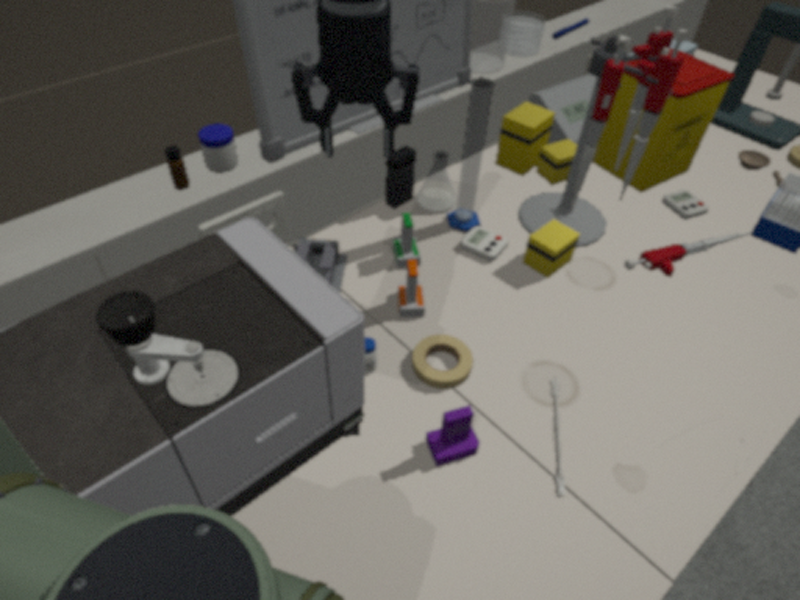

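In the wrist view the dock is at (500,310) with its mouth plate at the top, the orange cartridge is at (325,290) and green at (340,405). The scene view shows no camera body on the wrist, so I can stay vertical. Next, enlarged crops to refine the measurements.

Run:
```python
from h import *
d=load('w1');a=cv2.imread('pics/w1.png')
c=cv2.resize(cv2.convertScaleAbs(a[130:270,275:365],alpha=1.5),None,fx=4.2,fy=4.2,interpolation=2)
e=cv2.resize(cv2.convertScaleAbs(a[155:225,185:240],alpha=1.4),None,fx=7,fy=7,interpolation=2)
h=max(c.shape[0],e.shape[0]);out=np.zeros((h,c.shape[1]+e.shape[1],3),np.uint8);out[:c.shape[0],:c.shape[1]]=c;out[:e.shape[0],c.shape[1]:]=e
print(out.shape,c.shape);cv2.imwrite('pics/c3.png',out)
```

```text
(588, 763, 3) (588, 378, 3)
```

View pics/c3.png

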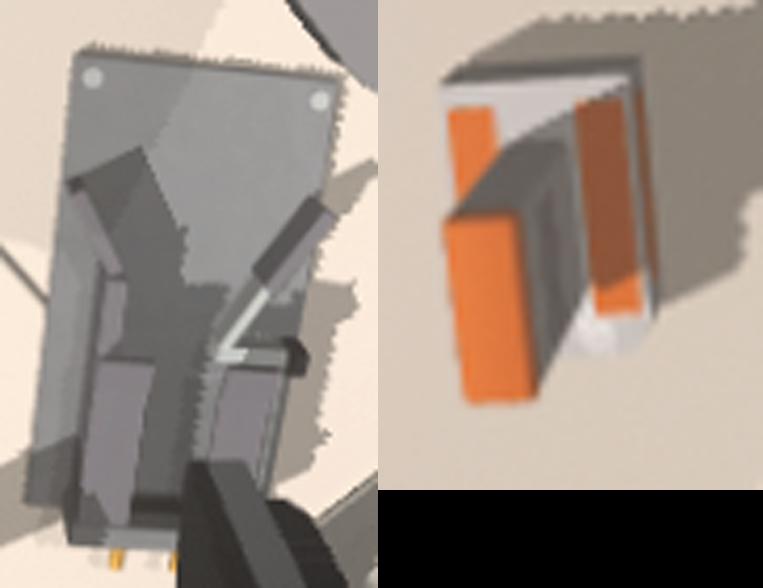

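```bash
cat >> h.py <<'E'
def fray(d,u,v):
    x,y=(u-d['cx'])/d['fx'],(v-d['cy'])/d['fy'];r=np.hypot(x,y);k=np.sin(r)/r
    P=np.array(d['pose']);return P[:3,3],P[:3,:3]@np.array([x*k,y*k,np.cos(r)])
def fonz(d,u,v,z):
    o,r=fray(d,u,v);return o+r*(z-o[2])/r[2]
E
python3 - <<'E'
from h import *
d=load('w1')
f=lambda u,v,z:fonz(d,u/4.2+275-.38,v/4.2+130-.38,z)[:2]
g=lambda u,v,z:fonz(d,(u-378)/7+185-.43,v/7+155-.43,z)[:2]
ang=lambda p:np.degrees(np.arctan2(p[1],p[0])).round(2)
R_,L_=f(77,53,6),f(342,75,6)
print('mouth corners',R_,L_,np.linalg.norm(R_-L_),'yaw',ang(R_-L_)+90,'mid',(R_+L_)/2)
s1,s2=f(92,77,6),f(320,101,6);print('screws',s1,s2,'yaw',ang(s1-s2)+90,'mid',(s1+s2)/2)
e1=f(24,503,6);print('right edge far',e1,ang(e1-R_),np.linalg.norm(e1-R_))
# lip gap inner edges, right lip (155,362)->(130,523); left lip (226,370)->(205,465), top z=36
a,b,c=f(155,362,36),f(130,523,36),f(226,370,36);print('lips',a,b,ang(b-a),c,'width',np.linalg.norm(c-a),'mid',(a+c)/2)
q=[g(445,218,80),g(522,213,80),g(538,400,80),g(465,403,80)]
print('fin',np.mean(q,0),cv2.minAreaRect(np.array(q,np.float32)),ang(q[3]-q[0]),ang(q[2]-q[1]))
r=[g(443,82,20),g(630,75,20)];print('rear edge top',r,np.linalg.norm(r[0]-r[1]),np.mean(r,0),ang(r[0]-r[1])+90)
E
```

```text
mouth corners [ 429.00351496 -250.11246494] [ 475.84778654 -167.0755647 ] 95.3389352889523 yaw -29.430000000000007 mid [ 452.42565075 -208.59401482]
screws [ 438.80704555 -248.94292319] [ 481.08499486 -178.17839282] yaw -30.86 mid [ 459.9460202 -213.560658 ]
right edge far [ 576.63155617 -339.04178396] -31.06 172.34402319624175
lips [ 531.95358966 -270.62148109] [ 586.21644395 -302.86514046] -30.72 [ 545.98635305 -249.30250972] width 25.522871872198937 mid [ 538.96997135 -259.96199541]
fin [ 430.44983672 -386.07381316] ((430.4568176269531, -385.9709167480469), (14.171578407287598, 35.66370391845703), 65.91751861572266) -24.08 -24.71
rear edge top [array([ 395.09560491, -391.96032214]), array([ 411.36809763, -356.44667407])] 39.06421916044417 [ 403.23185127 -374.2034981 ] -24.620000000000005
```

The wrist crop shows the rounded (leading) end of the orange cartridge facing away from the robot, with the square rear edge towards it. Its yaw is about −24.8° and its fin centre is (430.2,−386). The fin measures 14.2×35.7 mm, which matches the description. Now descending.

Request:
move_arm:
  series:
    - {"linear": [0.0013,-0.0865,0],"delta_rot": [0,0,0.002],"claw": 50}
    - {"linear": [0.0013,-0.0865,0],"delta_rot": [0,0,0.002],"claw": 50}
    - {"linear": [0.0013,-0.0865,0],"delta_rot": [0,0,0.002],"claw": 50}
    - {"linear": [0.0013,-0.0865,-0.19],"delta_rot": [0,0,0.002],"claw": 50}
    - {"linear": [0.0013,-0.0865,-0.19],"delta_rot": [0,0,0.002],"claw": 50}
    - {"linear": [0.0013,-0.0865,-0.19],"delta_rot": [0,0,0.002],"claw": 50}
    - {"linear": [0.0013,-0.0865,-0.19],"delta_rot": [0,0,0.002],"claw": 50}
    - {"linear": [0.0013,-0.0865,-0.19],"delta_rot": [0,0,0.002],"claw": 50}
    - {"linear": [0.0013,-0.0865,-0.19],"delta_rot": [0,0,0.002],"claw": 50}

```text
time_s: 3.75
ee_pos: [430.0, -382.7, 97.0]
orientation: [0.596, -0.377, 0.599, 0.38]
ft_force: [-0.4, 1.0, -0.6]
opening: 0.585
```

Run:
```python
from h import *
from scipy.spatial.transform import Rotation as R
o=robot.get_obs();q=o['orientation'];M=R.from_quat(np.r_[q[1:],q[0]]).as_matrix();print(o['ee_pos'],M[:,0].round(4),np.degrees(np.arctan2(M[1,2],M[0,2])))
d=grab('wrist','w2');cv2.imwrite('pics/w2b.png',cv2.resize(cv2.imread('pics/w2.png'),(800,600),interpolation=2))
```

```text
[ 429.99823342 -382.73863589   96.9572029 ] [-4.9e-03  9.0e-04 -1.0e+00] 64.71913830457281
```

View pics/w2b.png

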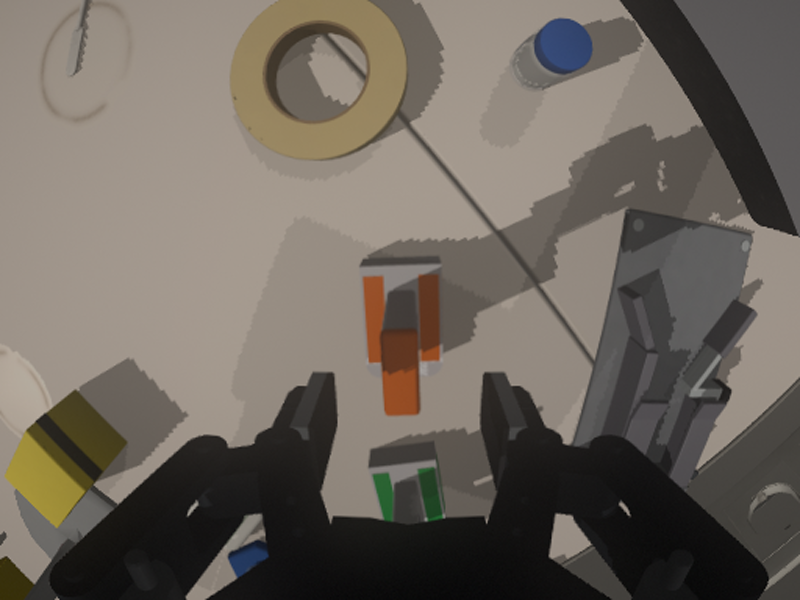

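The fin at (401,370) lies almost midway between the pads at (322,…) and (495,…), and its faces are parallel to them. The tool needs to move about 3 mm in −y. Descending and gripping.

Request:
move_arm:
  series:
    - {"linear": [0,-0.0035,-0.03],"delta_rot": [0,0,0.001],"claw": 50}
    - {"linear": [0,-0.0035,-0.06],"delta_rot": [0,0,0.001],"claw": 50}
    - {"linear": [0,-0.0035,-0.06],"delta_rot": [0,0,0.001],"claw": 50}
    - {"linear": [0,-0.0035,-0.06],"delta_rot": [0,0,0.001],"claw": 50}
    - {"linear": [0,-0.0035,-0.06],"delta_rot": [0,0,0.001],"claw": 8}
    - {"linear": [0,-0.0035,-0.06],"delta_rot": [0,0,0.001],"claw": 8}
    - {"linear": [0,-0.0035,-0.06],"delta_rot": [0,0,0.001],"claw": 8}
    - {"linear": [0,-0.0035,-0.06],"delta_rot": [0,0,0.001],"claw": 8}
    - {"linear": [0,-0.0035,-0.06],"delta_rot": [0,0,0.001],"claw": 8}
    - {"linear": [0,-0.0035,-0.06],"delta_rot": [0,0,0.001],"claw": 8}
    - {"linear": [0,-0.0035,-0.06],"delta_rot": [0,0,0.001],"claw": 8}
    - {"linear": [0,-0.0035,-0.06],"delta_rot": [0,0,0.001],"claw": 8}
  force: 40

```text
time_s: 4.8
ee_pos: [433.4, -390.2, 43.5]
orientation: [0.595, -0.383, 0.597, 0.378]
ft_force: [0.1, 0.1, 6.5]
opening: 0.163
```

Run:
```python
from h import *
from scipy.spatial.transform import Rotation as R
o=robot.get_obs();q=o['orientation'];M=R.from_quat(np.r_[q[1:],q[0]]).as_matrix();print(o['ee_pos'],M[:,0].round(4),np.degrees(np.arctan2(M[1,2],M[0,2])),o['ft_force'],o['torque'],o['opening'])
d=grab('wrist','w3');cv2.imwrite('pics/w3b.png',cv2.resize(cv2.imread('pics/w3.png'),(800,600),interpolation=2))
d=grab('scene','s3');cv2.imwrite('pics/s3b.png',cv2.resize(cv2.imread('pics/s3.png')[100:260,190:360],(800,750)[:2] and (637,600),interpolation=2))
```

```text
[ 433.36853831 -390.1707044    43.4575135 ] [ 0.0025 -0.0076 -1.    ] 65.07155480084218 [0.09458907 0.08540331 6.50064207] [ 0.24663643 -0.02115131 -0.00535065] 0.16317260291851043
```

View pics/w3b.png

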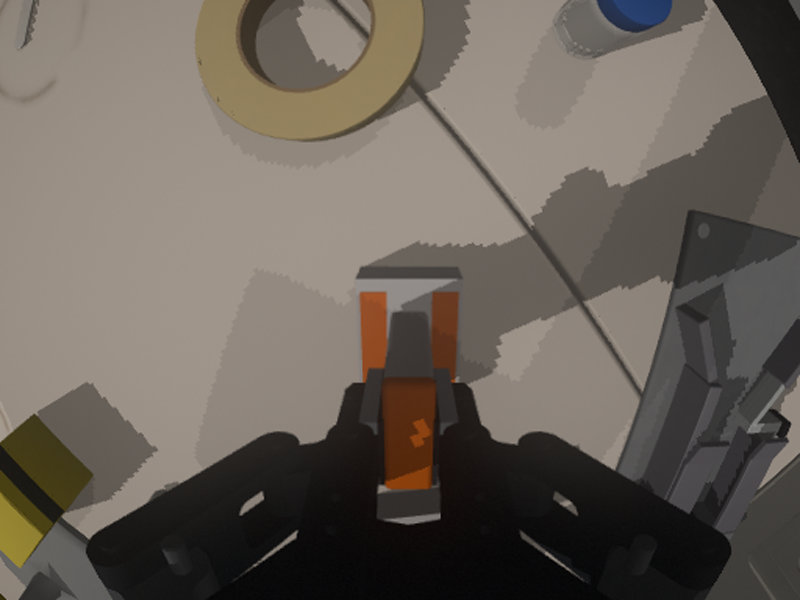

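View pics/s3b.png

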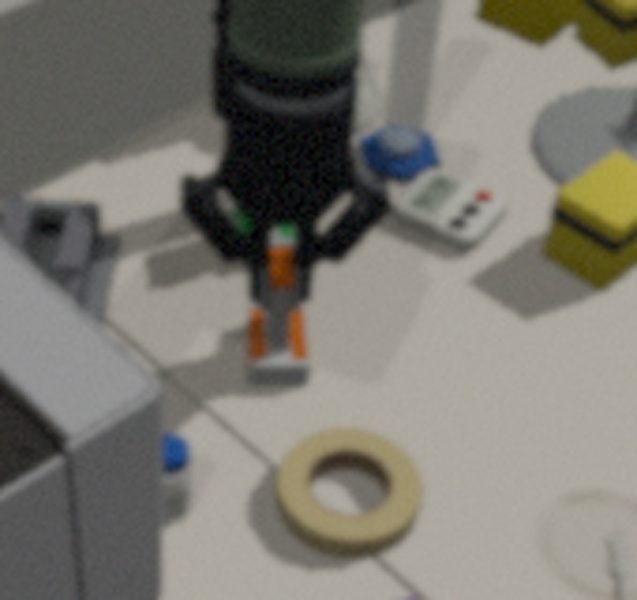

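It's gripped: the opening reads 13.9 mm and the fin is between the pads. Lift, turn −5.7° and hover over the mouth.

Request:
move_arm:
  series:
    - {"linear": [0,0,0.04],"delta_rot": [0,0,0],"claw": 8}
    - {"linear": [0,0,0.08],"delta_rot": [0,0,0],"claw": 8}
    - {"linear": [0,0,0.1],"delta_rot": [0,0,0],"claw": 8}
    - {"linear": [0,0,0.1],"delta_rot": [0,0,0],"claw": 8}
    - {"linear": [0.012,0.03,0.1],"delta_rot": [0,0,-0.0157],"claw": 8}
    - {"linear": [0.024,0.06,0.1],"delta_rot": [0,0,-0.0157],"claw": 8}
    - {"linear": [0.036,0.09,0.1],"delta_rot": [0,0,-0.0157],"claw": 8}
    - {"linear": [0.048,0.12,0.1],"delta_rot": [0,0,-0.0157],"claw": 8}
    - {"linear": [0.06,0.15,0.1],"delta_rot": [0,0,-0.0157],"claw": 8}
    - {"linear": [0.0615,0.156,0.1],"delta_rot": [0,0,-0.0157],"claw": 8}
    - {"linear": [0.0615,0.156,0.1],"delta_rot": [0,0,-0.0157],"claw": 8}
    - {"linear": [0.0615,0.156,0.1],"delta_rot": [0,0,-0.0157],"claw": 8}

```text
time_s: 5.9
ee_pos: [494.4, -234.0, 142.9]
orientation: [0.613, -0.353, 0.615, 0.348]
ft_force: [-0.5, 0.4, -1.7]
opening: 0.157
```

Run:
```python
from h import *
from scipy.spatial.transform import Rotation as R
o=robot.get_obs();q=o['orientation'];M=R.from_quat(np.r_[q[1:],q[0]]).as_matrix();print(o['ee_pos'],M[:,0].round(4),np.degrees(np.arctan2(M[1,2],M[0,2])),o['ft_force'],o['torque'],o['opening'])
d=grab('wrist','w4');cv2.imwrite('pics/w4b.png',cv2.resize(cv2.imread('pics/w4.png'),(800,600),interpolation=2))
d=grab('top','t4');cv2.imwrite('pics/t4b.png',cv2.resize(cv2.imread('pics/t4.png')[80:220,170:350],(771,600),interpolation=2))
```

```text
[ 494.39889664 -234.01075868  142.94181693] [ 6.e-04 -8.e-03 -1.e+00] 59.48576473542811 [-0.51239265  0.40016201 -1.74418028] [-0.0015193  -0.04768257  0.00398554] 0.15682115459595306
```

View pics/w4b.png

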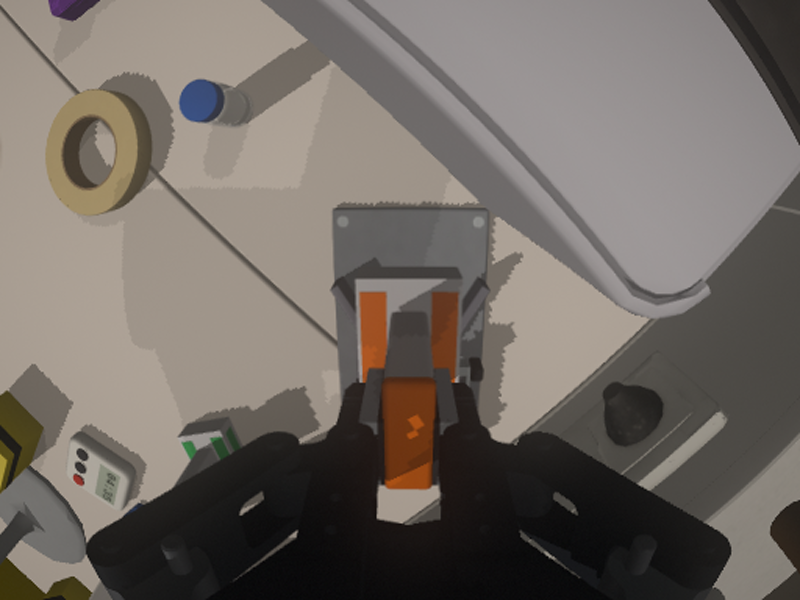

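View pics/t4b.png

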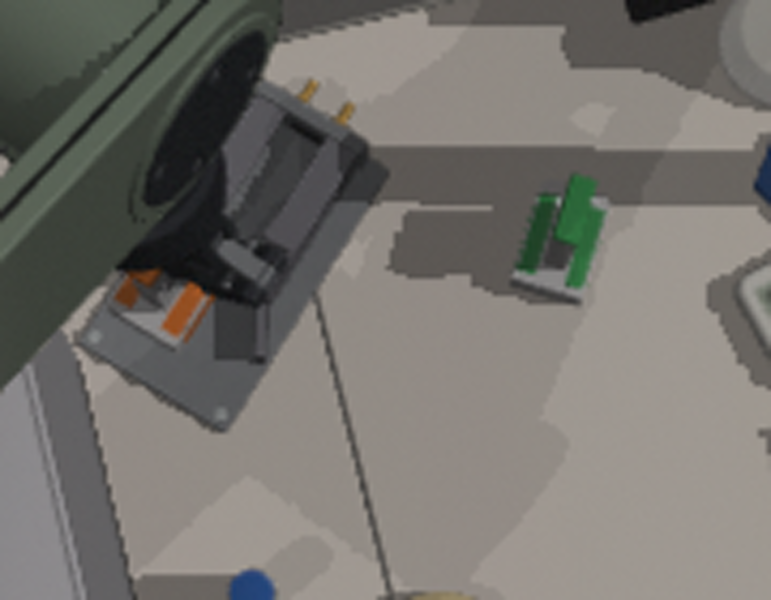

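Run:
```python
from h import *
d=load('w4');k=512/800
f=lambda u,v,z:fonz(d,u*k-.2,v*k-.2,z)[:2]
ee=robot.get_obs()['ee_pos'][:2]
O=np.array([533.5,-256.3]);a=np.radians(-30.6);ex=np.array([np.cos(a),np.sin(a)]);ey=np.array([-ex[1],ex[0]])
D=lambda p:np.array([(p-O)@ex,(p-O)@ey]).round(1)
print('tcp',D(ee))
for zu in(99.5,):
  for n,u,v,z in(('rearR',356,281,20),('rearL',460,281,20),('finR',385,378,80),('finL',437,378,80),('finfR',385,488,80),('finfL',435,488,80)):
    print(n,D(f(u,v,zu+z)))
print('dock mouth R,L',D(f(334,210,6)),D(f(489,210,6)),'screws',D(f(343,222,6)),D(f(478,222,6)))
print('flare tips z36?',D(f(334,280,32)),D(f(488,280,32)))
```

```text
tcp [-44.4  -1.8]
rearR [-78.7 -20.5]
rearL [-78.8  18. ]
finR [-69.5  -6.6]
finL [-69.6   6.6]
finfR [-32.7  -7.4]
finfL [-32.8   7.2]
dock mouth R,L [-92.5 -47. ] [-92.8  46.8] screws [-85.  -41.7] [-85.3  40.3]
flare tips z36? [-55.5 -44.1] [-55.8  43.6]
```

The cartridge centre is at dock (−49.5, −0.5) and its yaw is aligned. The dock mouth corners come out at x=−92.6 and y=±47, as they should. Lowering it onto the floor.

Request:
move_arm:
  series:
    - {"linear": [0.0005,0,-0.03],"delta_rot": [0,0,0],"claw": 8}
    - {"linear": [0.0005,0,-0.06],"delta_rot": [0,0,0],"claw": 8}
    - {"linear": [0.0005,0,-0.08],"delta_rot": [0,0,0],"claw": 8}
    - {"linear": [0.0005,0,-0.088],"delta_rot": [0,0,0],"claw": 8}
    - {"linear": [0.0005,0,-0.092],"delta_rot": [0,0,0],"claw": 8}
    - {"linear": [0.0005,0,-0.095],"delta_rot": [0,0,0],"claw": 8}
    - {"linear": [0.0005,0,-0.096],"delta_rot": [0,0,0],"claw": 8}
    - {"linear": [0.0005,0,-0.096],"delta_rot": [0,0,0],"claw": 8}

```text
time_s: 6.67
ee_pos: [496.6, -237.1, 49.6]
orientation: [0.614, -0.354, 0.615, 0.346]
ft_force: [-0.8, 0.9, 1.8]
opening: 0.156
```

Run:
```python
from h import *
from scipy.spatial.transform import Rotation as R
o=robot.get_obs();q=o['orientation'];M=R.from_quat(np.r_[q[1:],q[0]]).as_matrix();print(o['ee_pos'],M[:,0].round(4),np.degrees(np.arctan2(M[1,2],M[0,2])),o['ft_force'],o['torque'],o['opening'])
d=grab('wrist','w5');cv2.imwrite('pics/w5b.png',cv2.resize(cv2.imread('pics/w5.png'),(800,600),interpolation=2))
```

```text
[ 496.59623017 -237.08185411   49.61646018] [ 0.005  -0.011  -0.9999] 59.318316688060534 [-0.76886117  0.9017541   1.82549383] [-0.06645974  0.12122736 -0.01696765] 0.15611107578880296
```

View pics/w5b.png

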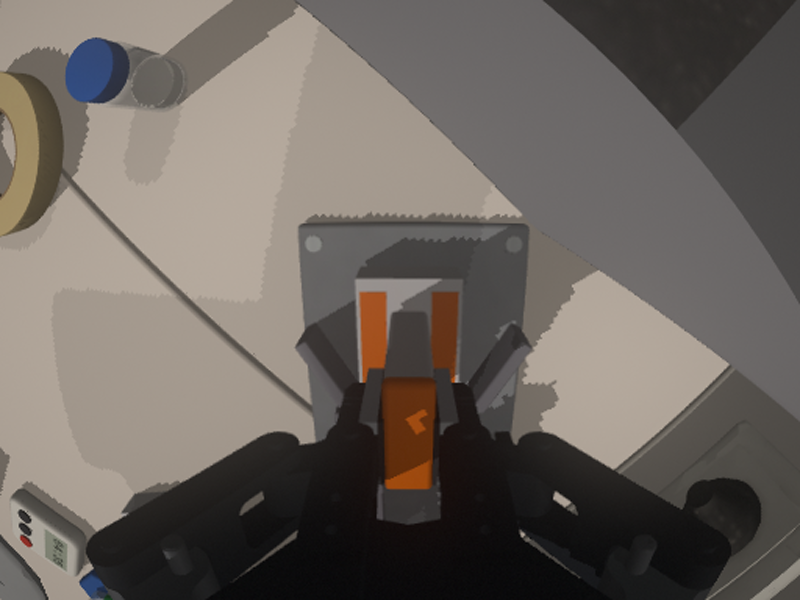

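It's sitting on the floor of the mouth, with 1.8 N upward contact. The rear edge is at x≈408 px against a plate centre of 414 px, so I'll add about 1.5 mm in +y while sliding. First stage is 60 mm.

Request:
move_arm:
  series:
    - {"linear": [0.007,-0.003,-0.001],"delta_rot": [0,0,0],"claw": 8}
    - {"linear": [0.0139,-0.0064,-0.001],"delta_rot": [0,0,0],"claw": 8}
    - {"linear": [0.0208,-0.0105,-0.001],"delta_rot": [0,0,0],"claw": 8}
    - {"linear": [0.0276,-0.0145,-0.001],"delta_rot": [0,0,0],"claw": 8}
    - {"linear": [0.0345,-0.0186,-0.001],"delta_rot": [0,0,0],"claw": 8}
    - {"linear": [0.0414,-0.0227,-0.001],"delta_rot": [0,0,0],"claw": 8}
    - {"linear": [0.0483,-0.0267,-0.001],"delta_rot": [0,0,0],"claw": 8}
    - {"linear": [0.0524,-0.0292,-0.001],"delta_rot": [0,0,0],"claw": 8}
    - {"linear": [0.0524,-0.0292,-0.001],"delta_rot": [0,0,0],"claw": 8}

```text
time_s: 7.47
ee_pos: [551.2, -268.2, 49.7]
orientation: [0.614, -0.356, 0.614, 0.344]
ft_force: [-1.0, -3.5, 5.8]
opening: 0.158
```

```bash
cat > st.py <<'E'
from h import *
import sys
from scipy.spatial.transform import Rotation as R
o=robot.get_obs();q=o['orientation'];M=R.from_quat(np.r_[q[1:],q[0]]).as_matrix();print(o['ee_pos'],M[:,0].round(4),np.degrees(np.arctan2(M[1,2],M[0,2])),o['ft_force'].round(1),o['torque'].round(2),o['opening'])
O=np.array([533.5,-256.3]);a=np.radians(-30.6);ex=np.array([np.cos(a),np.sin(a)]);ey=np.array([-ex[1],ex[0]])
p=o['ee_pos'][:2]-O;print('dock',p@ex,p@ey,'F',o['ft_force'][:2]@ex,o['ft_force'][:2]@ey)
t=sys.argv[1]
d=grab('wrist',t);cv2.imwrite(f'pics/{t}b.png',cv2.resize(cv2.imread(f'pics/{t}.png')[100:350,130:400],(800,740),interpolation=2)[:600])
E
python3 st.py w6
```

```text
[ 551.19205661 -268.21661962   49.71547822] [ 0.0082 -0.0141 -0.9999] 59.32958003569756 [-1.  -3.5  5.8] [-0.3   0.21 -0.02] 0.15835567543402151
dock 21.29434958855259 -1.251145784993682 F 0.8892805021680308 -3.5629177141048536
```

View pics/w6b.png

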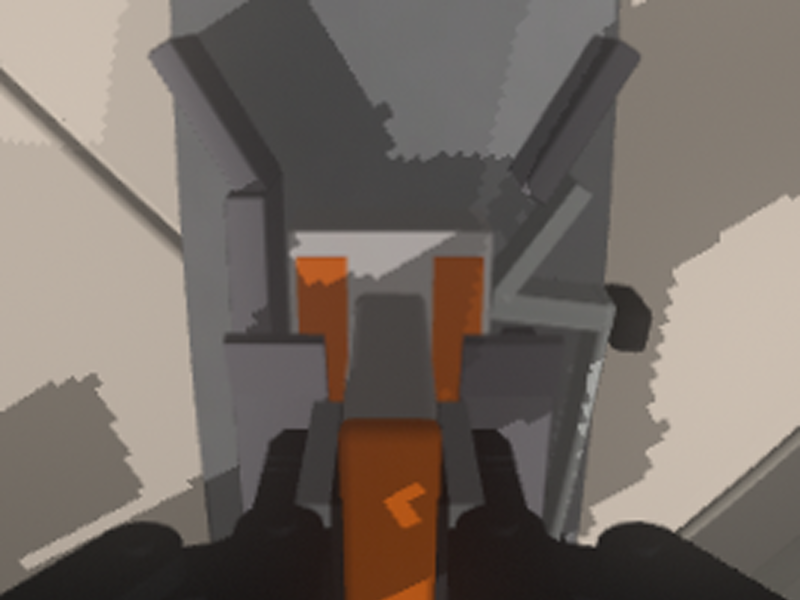

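The cartridge is in the channel and the catch nose at (510,300) is being held aside. About 26 mm left, so I'm pushing on with a small overdrive.

Request:
move_arm:
  series:
    - {"linear": [0.0043,-0.0025,0],"delta_rot": [0,0,0],"claw": 8}
    - {"linear": [0.0086,-0.0051,0],"delta_rot": [0,0,0],"claw": 8}
    - {"linear": [0.0129,-0.0076,0],"delta_rot": [0,0,0],"claw": 8}
    - {"linear": [0.0172,-0.0102,0],"delta_rot": [0,0,0],"claw": 8}
    - {"linear": [0.0207,-0.0122,0],"delta_rot": [0,0,0],"claw": 8}
    - {"linear": [0.0232,-0.0137,0],"delta_rot": [0,0,0],"claw": 8}
    - {"linear": [0.0258,-0.0153,0],"delta_rot": [0,0,0],"claw": 8}
    - {"linear": [0.0275,-0.0163,0],"delta_rot": [0,0,0],"claw": 8}
    - {"linear": [0.0275,-0.0163,0],"delta_rot": [0,0,0],"claw": 8}
  force: 60

```text
time_s: 8.27
ee_pos: [572.4, -280.0, 49.8]
orientation: [0.611, -0.35, 0.617, 0.35]
ft_force: [-21.0, 9.9, 23.5]
opening: 0.156
```

```bash
python3 st.py w7
```

```text
[ 572.37445622 -279.96887793   49.80994187] [-0.0077 -0.004  -1.    ] 59.3604569046496 [-21.    9.9  23.5] [ 1.82  3.47 -0.04] 0.15609526646468805
dock 45.50931737372222 -0.5840897329064204 F -23.11058665650913 -2.138696993483839
```

View pics/w7b.png

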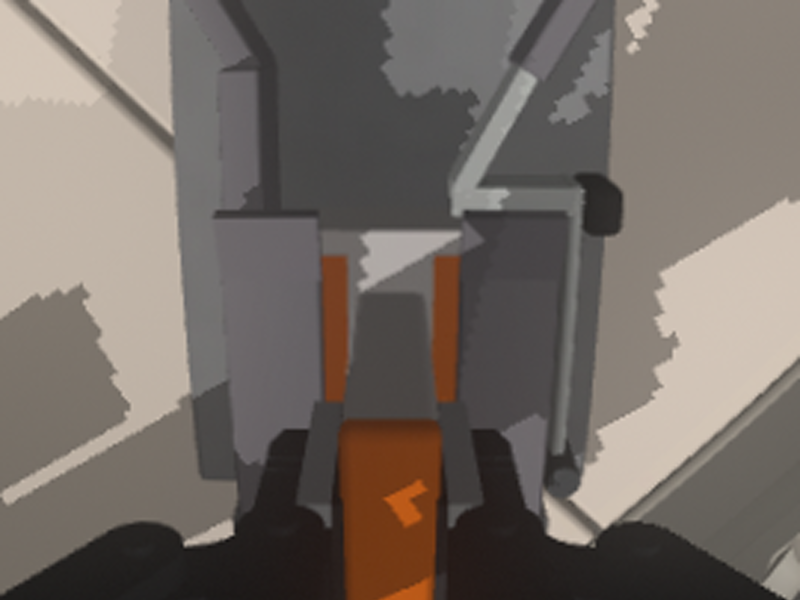

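The catch nose at (470,200) has sprung back behind the rear edge at (390,235), and the cartridge is against the stop with 23 N of push. I'll take off the load, open and retreat.

Request:
move_arm:
  series:
    - {"linear": [0,0,0],"delta_rot": [0,0,0],"claw": 8}
    - {"linear": [0,0,0],"delta_rot": [0,0,0],"claw": 8}
    - {"linear": [0,0,0],"delta_rot": [0,0,0],"claw": 36}
    - {"linear": [0,0,0],"delta_rot": [0,0,0],"claw": 36}
    - {"linear": [0,0,0],"delta_rot": [0,0,0],"claw": 36}
    - {"linear": [0,0,0],"delta_rot": [0,0,0],"claw": 36}
    - {"linear": [0,0,0],"delta_rot": [0,0,0],"claw": 36}
    - {"linear": [0,0,0.015],"delta_rot": [0,0,0],"claw": 36}
    - {"linear": [0,0,0.04],"delta_rot": [0,0,0],"claw": 36}
    - {"linear": [0,0,0.08],"delta_rot": [0,0,0],"claw": 36}
    - {"linear": [0,0,0.12],"delta_rot": [0,0,0],"claw": 36}
    - {"linear": [0,0,0.16],"delta_rot": [0,0,0],"claw": 36}
    - {"linear": [-0.03,0.018,0.2],"delta_rot": [0,0,0],"claw": 36}
    - {"linear": [-0.06,0.035,0.24],"delta_rot": [0,0,0],"claw": 36}
    - {"linear": [-0.06,0.035,0.24],"delta_rot": [0,0,0],"claw": 36}
    - {"linear": [-0.06,0.035,0.24],"delta_rot": [0,0,0],"claw": 36}

```text
time_s: 9.65
ee_pos: [513.0, -245.2, 296.2]
orientation: [0.613, -0.353, 0.616, 0.347]
ft_force: [0.8, -0.3, 1.1]
opening: 0.417
```

```bash
python3 st.py w8; python3 -c "
import cv2
a=cv2.imread('pics/w8.png');cv2.imwrite('pics/w8c.png',cv2.resize(a,(800,600),interpolation=2))
from h import *
grab('top','t8');a=cv2.imread('pics/t8.png');cv2.imwrite('pics/t8b.png',cv2.resize(a,(800,600),interpolation=2))"
```

```text
[ 512.99227642 -245.1670163   296.24329332] [ 0.001  -0.0098 -1.    ] 59.37383989592481 [ 0.8 -0.3  1.1] [-0.01 -0.04  0.  ] 0.4174795114517106
dock -23.31900934257198 -0.8566536873624787 F 0.8855407607108085 0.15221129220731378
```

View pics/w8c.png

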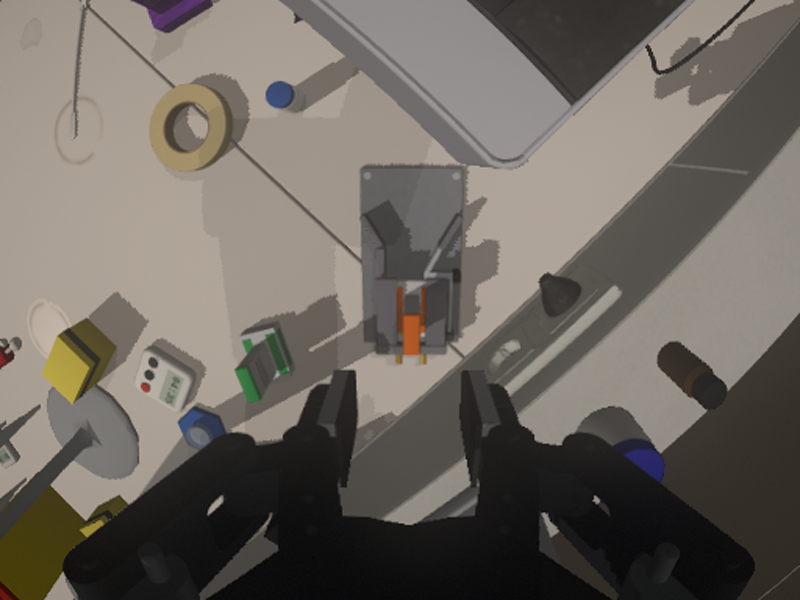

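View pics/t8b.png

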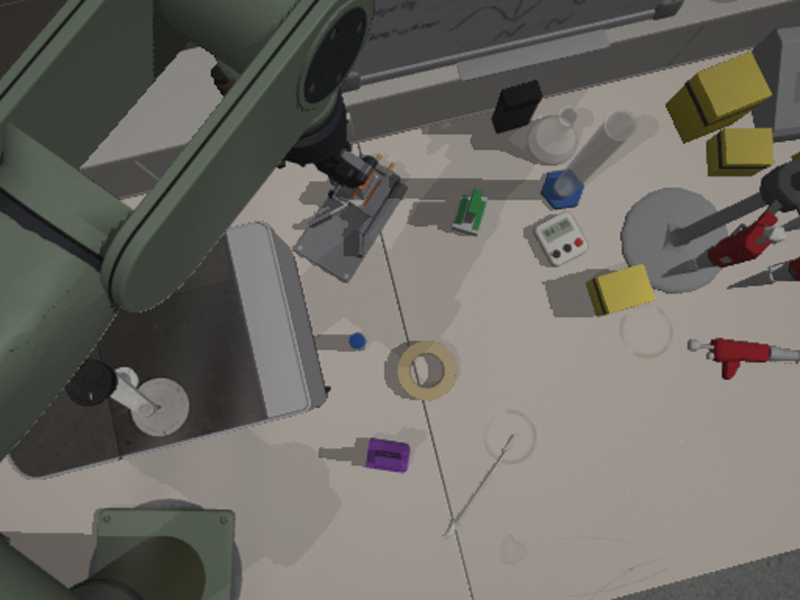

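Run:
```python
from h import *
a=cv2.imread('pics/w8.png')[100:240,222:304];cv2.imwrite('pics/c8.png',cv2.resize(cv2.convertScaleAbs(a,alpha=1.6),None,fx=4.2,fy=4.2,interpolation=2))
d=load('w8');hsv=cv2.cvtColor(d['img'],cv2.COLOR_RGB2HSV)
m=cv2.inRange(hsv,(5,150,120),(20,255,255));ys,xs=np.nonzero(m[195:232,245:285]);
O=np.array([533.5,-256.3]);t=np.radians(-30.6);ex=np.array([np.cos(t),np.sin(t)]);ey=np.array([-ex[1],ex[0]])
D=lambda p:np.array([(p[:2]-O)@ex,(p[:2]-O)@ey]).round(1)
k=512/800
for n,u,v,z in(('mouthR',361,167,6),('mouthL',466,167,6),('finR0',403,314,86),('finL1',420,355,86)):print(n,D(fonz(d,u*k-.2,v*k-.2,z)))
```

```text
mouthR [-93.4 -47.2]
mouthL [-93.6  49.5]
finR0 [21.5 -7.2]
finL1 [57.6  6.8]
```

View pics/c8.png

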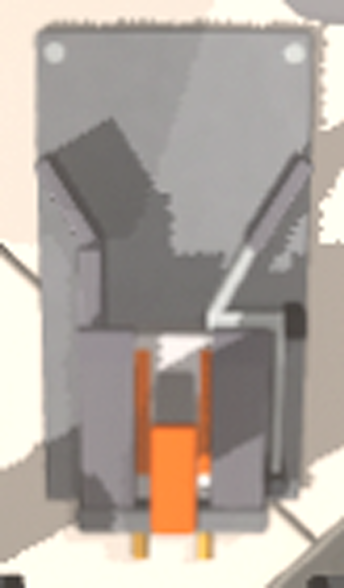

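Run:
```python
from h import *
O=np.array([533.5,-256.3]);t=np.radians(-30.6);ex=np.array([np.cos(t),np.sin(t)]);ey=np.array([-ex[1],ex[0]])
D=lambda p:np.array([(p[:2]-O)@ex,(p[:2]-O)@ey]).round(1)
for n in('w7','w8'):
    d=load(n);g=cv2.cvtColor(d['img'],cv2.COLOR_RGB2GRAY).astype(int)
    if n=='w7':r=[(221,range(164,190)),(258,range(164,190))]
    else:r=[(247,range(170,192)),(263,range(170,192))]
    for u,vs in r:print(n,u,[(v,int(g[v,u])) for v in vs])
d=load('w7');print('lip',D(fonz(d,221,171.5,36)),'rear',D(fonz(d,258,177.8,26)))
d=load('w8');print('lip',D(fonz(d,247,178.2,36)),'rear',D(fonz(d,263,179.6,26)))
```

```text
w7 221 [(164, 59), (165, 59), (166, 58), (167, 59), (168, 59), (169, 58), (170, 59), (171, 56), (172, 57), (173, 74), (174, 103), (175, 104), (176, 104), (177, 104), (178, 104), (179, 104), (180, 104), (181, 104), (182, 104), (183, 104), (184, 104), (185, 104), (186, 103), (187, 104), (188, 104), (189, 104)]
w7 258 [(164, 72), (165, 72), (166, 71), (167, 71), (168, 71), (169, 72), (170, 71), (171, 72), (172, 72), (173, 72), (174, 72), (175, 72), (176, 72), (177, 97), (178, 145), (179, 171), (180, 171), (181, 171), (182, 170), (183, 171), (184, 171), (185, 171), (186, 171), (187, 171), (188, 171), (189, 171)]
w8 247 [(170, 63), (171, 63), (172, 63), (173, 62), (174, 62), (175, 63), (176, 63), (177, 60), (178, 66), (179, 85), (180, 92), (181, 92), (182, 92), (183, 92), (184, 92), (185, 92), (186, 92), (187, 92), (188, 93), (189, 93), (190, 92), (191, 93)]
w8 263 [(170, 71), (171, 71), (172, 71), (173, 71), (174, 71), (175, 70), (176, 70), (177, 71), (178, 70), (179, 103), (180, 143), (181, 156), (182, 156), (183, 156), (184, 156), (185, 148), (186, 123), (187, 98), (188, 84), (189, 70), (190, 71), (191, 70)]
lip [  4.5 -22.7] rear [10.6 -2.8]
lip [  5.7 -23.2] rear [10.4 -0.8]
```

The catch is shut. My lip-to-rear-edge reading varies by about 1–2 mm, though, and there is plenty of time. I'll go back over the fin, look from close up, and give it one more confirming push.

Request:
move_arm:
  series:
    - {"linear": [0.03,-0.018,-0.03],"delta_rot": [0,0,0],"claw": 36}
    - {"linear": [0.055,-0.0325,-0.06],"delta_rot": [0,0,0],"claw": 36}
    - {"linear": [0.055,-0.0325,-0.1],"delta_rot": [0,0,0],"claw": 36}
    - {"linear": [0.055,-0.0325,-0.14],"delta_rot": [0,0,0],"claw": 36}
    - {"linear": [0.055,-0.0325,-0.18],"delta_rot": [0,0,0],"claw": 36}
    - {"linear": [0.055,-0.0325,-0.21],"delta_rot": [0,0,0],"claw": 36}
    - {"linear": [0.055,-0.0325,-0.235],"delta_rot": [0,0,0],"claw": 36}
    - {"linear": [0.055,-0.0325,-0.246],"delta_rot": [0,0,0],"claw": 36}
    - {"linear": [0.055,-0.0325,-0.246],"delta_rot": [0,0,0],"claw": 36}
    - {"linear": [0.055,-0.0325,-0.246],"delta_rot": [0,0,0],"claw": 36}

```text
time_s: 10.58
ee_pos: [567.4, -277.5, 43.4]
orientation: [0.611, -0.35, 0.617, 0.35]
ft_force: [0.1, -0.4, 0.9]
opening: 0.422
```

```bash
python3 st.py w9
```

```text
[ 567.35252164 -277.48033604   43.40929755] [-0.0068 -0.0045 -1.    ] 59.35424022373698 [ 0.1 -0.4  0.9] [ 0.05  0.   -0.04] 0.42192460085487277
dock 39.91995633407673 -0.9984698317127259 F 0.30529291990340707 -0.3274406194754572
```

View pics/w9b.png

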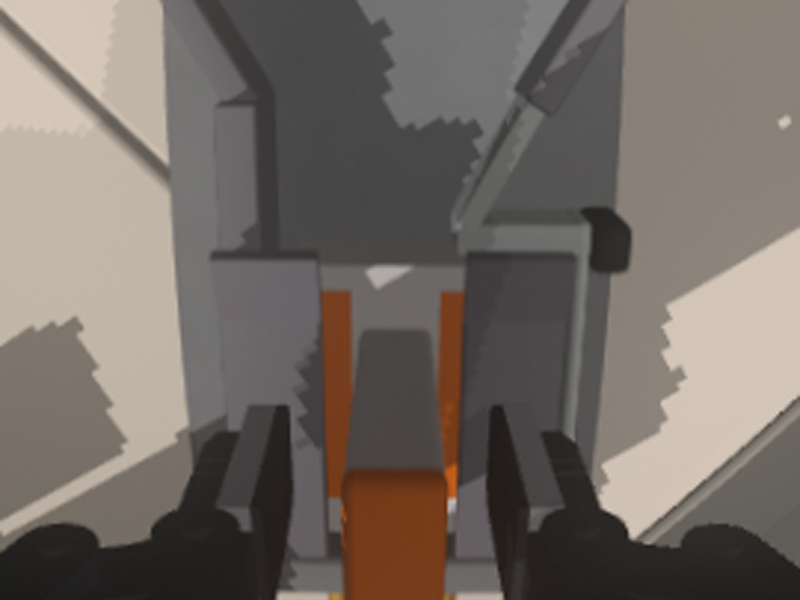

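Run:
```python
from h import *
O=np.array([533.5,-256.3]);t=np.radians(-30.6);ex=np.array([np.cos(t),np.sin(t)]);ey=np.array([-ex[1],ex[0]])
D=lambda p:np.array([(p[:2]-O)@ex,(p[:2]-O)@ey]).round(1)
def edge(g,u,v0,v1):
    s=cv2.GaussianBlur(g,(1,3),0).astype(float)[v0:v1,u-3:u+4].mean(1);k=np.gradient(s);i=np.argmax(k);return v0+i,k[i].round(1)
for n,u1,u2 in(('w6',212,240),('w7',221,258),('w9',221,262)):
    d=load(n);g=cv2.cvtColor(d['img'],cv2.COLOR_RGB2GRAY)
    r=(168,182) if n=='w7' else ((180,198) if n=='w9' else (206,222));q=(172,186) if n=='w7' else ((184,196) if n=='w9' else (172,186))
    a=edge(g,u1,*r);b=edge(g,u2,*q);L=D(fonz(d,u1,a[0],36));B=D(fonz(d,u2,b[0],26));print(n,a,b,'lip',L,'rear',B,'diff',B[0]-L[0])
```

```text
w6 (np.int64(216), np.float64(16.2)) (np.int64(178), np.float64(32.3)) lip [  6.5 -29.6] rear [-13.2 -13.7] diff -19.7
w7 (np.int64(173), np.float64(17.7)) (np.int64(178), np.float64(31.0)) lip [  5.3 -22.7] rear [10.7 -2.8] diff 5.3999999999999995
w9 (np.int64(187), np.float64(14.8)) (np.int64(189), np.float64(32.1)) lip [  5.8 -22.4] rear [ 9.9 -0.8] diff 4.1000000000000005
```

The rear edge looks about 1 mm further back than during the push. I'll grip again, push home, and open while still biased forwards.

Request:
move_arm:
  series:
    - {"linear": [0,0,0.004],"delta_rot": [0,0,0],"claw": 36}
    - {"linear": [0,0,0.004],"delta_rot": [0,0,0],"claw": 8}
    - {"linear": [0,0,0.004],"delta_rot": [0,0,0],"claw": 8}
    - {"linear": [0,0,0.004],"delta_rot": [0,0,0],"claw": 8}
    - {"linear": [0,0,0.004],"delta_rot": [0,0,0],"claw": 8}
    - {"linear": [0,0,0.004],"delta_rot": [0,0,0],"claw": 8}
    - {"linear": [0,0,0.004],"delta_rot": [0,0,0],"claw": 8}
    - {"linear": [0.0034,-0.002,0.004],"delta_rot": [0,0,0],"claw": 8}
    - {"linear": [0.006,-0.0036,0.004],"delta_rot": [0,0,0],"claw": 8}
    - {"linear": [0.0086,-0.0051,0.004],"delta_rot": [0,0,0],"claw": 8}
    - {"linear": [0.0086,-0.0051,0.004],"delta_rot": [0,0,0],"claw": 8}
    - {"linear": [0.0086,-0.0051,0.004],"delta_rot": [0,0,0],"claw": 8}
  force: 40

```text
time_s: 11.63
ee_pos: [573.6, -281.1, 52.7]
orientation: [0.61, -0.348, 0.619, 0.352]
ft_force: [-15.5, 8.6, 23.4]
opening: 0.156
```

```bash
python3 st.py w10
```

```text
[ 573.57449426 -281.10417897   52.69010484] [-0.013  -0.0015 -0.9999] 59.38547533960139 [-15.5   8.6  23.4] [ 1.49  2.62 -0.04] 0.15628277384836012
dock 47.1201558049919 -0.950421990468191 F -17.738436397525287 -0.4902746184227745
```

View pics/w10b.png

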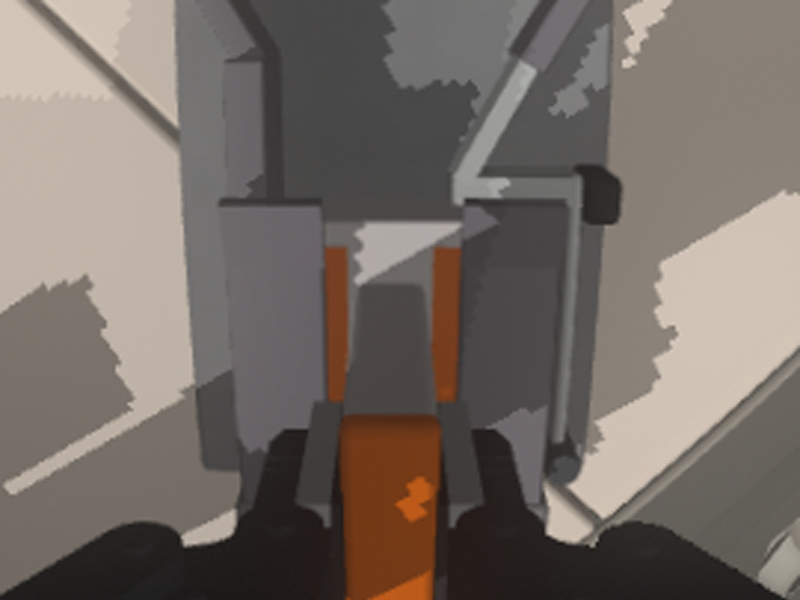

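It's hard against the stop at 17.7 N. Opening with a 2 mm forward bias, then retreating upwards.

Request:
move_arm:
  series:
    - {"linear": [0.002,-0.0012,0],"delta_rot": [0,0,0],"claw": 40}
    - {"linear": [0.002,-0.0012,0],"delta_rot": [0,0,0],"claw": 40}
    - {"linear": [0.002,-0.0012,0],"delta_rot": [0,0,0],"claw": 40}
    - {"linear": [0.002,-0.0012,0],"delta_rot": [0,0,0],"claw": 40}
    - {"linear": [0.002,-0.0012,0],"delta_rot": [0,0,0],"claw": 40}
    - {"linear": [0.002,-0.0012,0],"delta_rot": [0,0,0],"claw": 40}

```text
time_s: 12.18
ee_pos: [575.4, -282.2, 52.1]
orientation: [0.61, -0.348, 0.619, 0.352]
ft_force: [-0.3, -0.8, 0.2]
opening: 0.469
```

```bash
python3 st.py w11
python3 - <<'E'
from h import *
O=np.array([533.5,-256.3]);t=np.radians(-30.6);ex=np.array([np.cos(t),np.sin(t)]);ey=np.array([-ex[1],ex[0]])
D=lambda p:np.array([(p[:2]-O)@ex,(p[:2]-O)@ey]).round(1)
for n in('w10','w11'):
    g=cv2.cvtColor(load(n)['img'],cv2.COLOR_RGB2GRAY).astype(int)
    print(n,[(v,int(g[v,218:226].mean()),int(g[v,254:260].mean())) for v in range(160,196)])
E
```

```text
[ 575.40395437 -282.21064001   52.12685227] [-0.0134 -0.0013 -0.9999] 59.38825902407299 [-0.3 -0.8  0.2] [-0.03  0.01 -0.01] 0.46941538906626207
dock 49.258083496275695 -0.9715285406400249 F 0.13897561660878885 -0.7997385892703971
w10 [(160, 61, 71), (161, 61, 71), (162, 61, 71), (163, 61, 71), (164, 61, 71), (165, 61, 71), (166, 60, 72), (167, 56, 72), (168, 56, 72), (169, 72, 73), (170, 103, 72), (171, 103, 73), (172, 103, 72), (173, 103, 72), (174, 103, 96), (175, 103, 145), (176, 103, 171), (177, 103, 171), (178, 103, 171), (179, 103, 171), (180, 103, 171), (181, 103, 171), (182, 103, 171), (183, 103, 171), (184, 104, 171), (185, 103, 171), (186, 104, 171), (187, 103, 171), (188, 103, 171), (189, 103, 171), (190, 104, 171), (191, 104, 165), (192, 104, 147), (193, 104, 125), (194, 104, 109), (195, 103, 95)]
w11 [(160, 61, 70), (161, 61, 70), (162, 61, 71), (163, 57, 71), (164, 56, 71), (165, 67, 71), (166, 103, 71), (167, 103, 71), (168, 103, 84), (169, 103, 119), (170, 103, 152), (171, 103, 163), (172, 103, 164), (173, 103, 159), (174, 103, 153), (175, 103, 149), (176, 103, 138), (177, 103, 142), (178, 103, 158), (179, 103, 166), (180, 103, 169), (181, 103, 167), (182, 103, 159), (183, 103, 147), (184, 103, 126), (185, 103, 122), (186, 103, 141), (187, 103, 144), (188, 103, 140), (189, 103, 114), (190, 103, 76), (191, 103, 70), (192, 103, 70), (193, 103, 70), (194, 103, 70), (195, 103, 71)]
```

View pics/w11b.png

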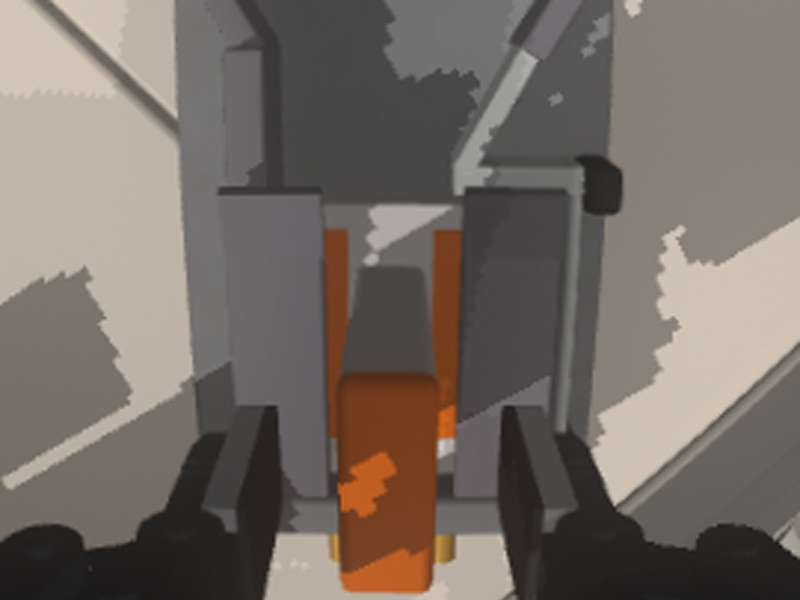

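Run:
```python
from h import *
O=np.array([533.5,-256.3]);t=np.radians(-30.6);ex=np.array([np.cos(t),np.sin(t)]);ey=np.array([-ex[1],ex[0]])
D=lambda p:np.array([(p[:2]-O)@ex,(p[:2]-O)@ey]).round(1)
d=load('w11');s=270/800
f=lambda u,v,z:D(fonz(d,130+u*s-.33,100+v*250/740-.33,z))
for n,u,v,z in(('lipR',270,189,36),('lipL',515,189,36),('rear',395,204,26),('fin rear',388,375,86),('fin front',388,590,86),('finbase rear',395,267,26),('nose back face',520,163,36),('lip R far',310,497,36),('endstop top front',290,499,36),('end far',290,533,36),('winrear',445,230,26),('win front',445,438,26)):
    print(n,f(u,v,z))
```

```text
lipR [  4.3 -23.5]
lipL [ 4.2 21.9]
rear [ 9.3 -0.3]
fin rear [19.9 -1.1]
fin front [56.1 -1.1]
finbase rear [22.3 -0.3]
nose back face [-0.7 22.7]
lip R far [ 69.8 -18. ]
endstop top front [ 70.4 -22.3]
end far [ 79.1 -22.8]
winrear [14.6  9.6]
win front [60.7 10.6]
```

Run:
```python
from h import *
d=load('w11');a=d['img'][235:285,232:292,::-1]
cv2.imwrite('pics/c11.png',cv2.resize(cv2.convertScaleAbs(a,alpha=1.8),None,fx=12,fy=12,interpolation=cv2.INTER_CUBIC))
```

```text
(no output)
```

View pics/c11.png

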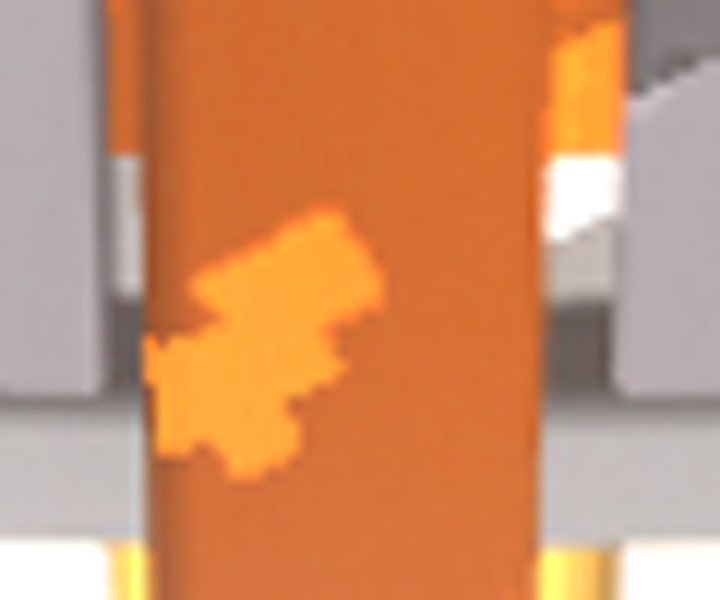

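Run:
```python
from h import *
O=np.array([533.5,-256.3]);t=np.radians(-30.6);ex=np.array([np.cos(t),np.sin(t)])
D=lambda p:((p[:2]-O)@ex).round(2)
d=load('w11')
print('front z26',D(fonz(d,280,259.5,26)),'stop z36',D(fonz(d,280,267.8,36)),'z34',D(fonz(d,280,267.8,34)),'z32',D(fonz(d,280,267.8,32)),'rear',D(fonz(d,258,168.7,26)))
print('cam',np.array(d['pose'])[:3,3])
C=d['z_map'];print(C[255:276:2,280],C[255:276:2,200])
```

```text
front z26 69.42 stop z36 69.72 z34 70.93 z32 72.15 rear 9.41
cam [ 510.08340024 -242.30529395  195.39045593]
[189.62871 190.25749 190.90767 188.58366 186.92288 184.82375 182.90826
 181.27365 181.12279 181.72017 182.70164] [139.16394  139.88211  136.42174  134.92604  133.44867  122.994415
 121.866066 121.26164  120.52488  116.19277  114.52449 ]
```

Run:
```python
from h import *
O=np.array([533.5,-256.3]);t=np.radians(-30.6);ex=np.array([np.cos(t),np.sin(t)])
d=load('w11')
for u in(280,281,282):
  for v in range(252,276):
    o,r=fray(d,u,v);z=d['z_map'][v,u];P=np.array(d['pose']);cz=r@P[:3,2];p=o+r*z/cz
    print(u,v,((p[:2]-O)@ex).round(1),p[2].round(1),end=' | ')
  print()
```

```text
280 252 64.4 25.0 | 280 253 64.6 25.9 | 280 254 65.0 26.5 | 280 255 66.2 25.7 | 280 256 66.7 26.2 | 280 257 67.8 25.5 | 280 258 68.6 25.5 | 280 259 69.4 25.3 | 280 260 69.7 26.2 | 280 261 69.5 27.8 | 280 262 70.1 28.2 | 280 263 70.0 29.6 | 280 264 69.7 31.3 | 280 265 70.1 31.9 | 280 266 70.3 32.9 | 280 267 70.4 34.0 | 280 268 70.6 34.7 | 280 269 70.7 35.8 | 280 270 71.5 35.8 | 280 271 71.9 36.3 | 280 272 72.8 36.0 | 280 273 73.5 36.2 | 280 274 74.7 35.4 | 280 275 75.3 35.7 | 
281 252 63.6 26.4 | 281 253 64.4 26.2 | 281 254 64.6 27.3 | 281 255 66.5 25.2 | 281 256 67.1 25.5 | 281 257 67.6 25.9 | 281 258 68.7 25.3 | 281 259 69.6 25.0 | 281 260 70.0 25.7 | 281 261 69.9 27.2 | 281 262 69.8 28.6 | 281 263 69.8 29.9 | 281 264 69.9 31.0 | 281 265 69.6 32.7 | 281 266 70.9 31.8 | 281 267 70.4 34.0 | 281 268 70.9 34.4 | 281 269 71.9 33.8 | 281 270 72.2 34.7 | 281 271 72.4 35.5 | 281 272 73.6 34.8 | 281 273 73.7 35.8 | 281 274 74.5 35.7 | 281 275 75.2 35.8 | 
282 252 64.3 25.1 | 282 253 64.7 25.7 | 282 254 65.4 25.9 | 282 255 65.3 27.5 | 282 256 66.9 25.8 | 282 257 68.0 25.2 | 282 258 68.4 25.7 | 282 259 69.4 25.3 | 282 260 70.0 25.7 | 282 261 69.6 27.6 | 282 262 69.7 28.8 | 282 263 70.4 28.8 | 282 264 70.9 29.4 | 282 265 70.8 30.7 | 282 266 70.5 32.6 | 282 267 70.4 33.9 | 282 268 70.6 34.9 | 282 269 71.1 35.2 | 282 270 71.3 36.1 | 282 271 72.5 35.4 | 282 272 73.7 34.7 | 282 273 74.1 35.1 | 282 274 75.1 34.9 | 282 275 75.5 35.4 |
```

The depth column across the front settles it. The cartridge top (z≈26) ends at x=69.7–70.0, and the end-stop face begins right there (69.8–70.0, z 26→35), so the gap is under 0.5 mm and it's home. The earlier offset was frame bias. Retreating.

Request:
move_arm:
  series:
    - {"linear": [0,0,0.02],"delta_rot": [0,0,0],"claw": 40}
    - {"linear": [0,0,0.05],"delta_rot": [0,0,0],"claw": 40}
    - {"linear": [0,0,0.09],"delta_rot": [0,0,0],"claw": 40}
    - {"linear": [0,0,0.13],"delta_rot": [0,0,0],"claw": 40}
    - {"linear": [0,0,0.17],"delta_rot": [0,0,0],"claw": 40}
    - {"linear": [-0.03,0.018,0.2],"delta_rot": [0,0,0],"claw": 40}
    - {"linear": [-0.06,0.035,0.24],"delta_rot": [0,0,0],"claw": 40}
    - {"linear": [-0.06,0.035,0.24],"delta_rot": [0,0,0],"claw": 40}
    - {"linear": [-0.06,0.035,0.24],"delta_rot": [0,0,0],"claw": 40}
    - {"linear": [-0.06,0.035,0.24],"delta_rot": [0,0,0],"claw": 40}

```text
time_s: 13.07
ee_pos: [515.8, -247.4, 293.1]
orientation: [0.61, -0.349, 0.618, 0.351]
ft_force: [-0.3, -0.1, -0.6]
opening: 0.472
```

```bash
python3 st.py w12
python3 - <<'E'
from h import *
a=cv2.imread('pics/w12.png')[95:265,140:310];cv2.imwrite('pics/c12.png',cv2.resize(cv2.convertScaleAbs(a,alpha=1.4),(600,600),interpolation=2))
E
```

```text
[ 515.77223047 -247.43135978  293.11715552] [-0.011  -0.0028 -0.9999] 59.38327681508703 [-0.3 -0.1 -0.6] [ 0.    0.   -0.05] 0.4721355040777633
dock -19.77354145691178 -1.3905575365915215 F -0.15342171463794635 -0.2540469756664035
```

View pics/c12.png

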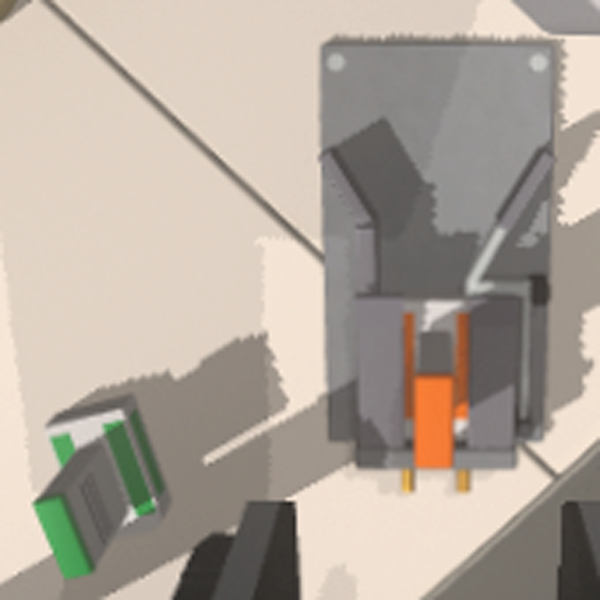

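The orange cartridge is seated at (435,390), the catch at (480,285) is shut behind it, and the green one is untouched at (105,480). Handing in.

```bash
python3 -c "
from station import robot
print(robot.sign_off())"
```

```text
the job is handed in; nothing more can be done
None
```

The fresh orange-windowed cartridge is in the dock, home against the end stop with the spring catch shut behind it. I handed the job in at about 13 s of the 35 s allowed.

I gripped it by the fin, set it down in the flared mouth and slid it in. I let go and backed off, then gripped and pushed it a second time as a check before the final release.

**Last checks:**
- **Seating:** depth readings put the cartridge's front face against the end stop, with a gap under 0.5 mm.
- **Catch:** in the last pictures its nose stands behind the rear edge.
- **Robot:** it is clear of everything, with about 0 N on the wrist. The largest force readings I saw were about 23 N along the channel and 23 N upward, both while pressing against the stop.
- **Green and purple cartridges:** I did not touch either. Green was still standing in place in the last picture, and purple in the last top view.

**Checks that disagreed:**
- **Position from the dock coordinates:** measured this way, the cartridge looked 1–2 mm short of home. I put this down to calibration bias, because the end stop itself read about 2 mm short in the same frame.
- **Shift on release:** after each push the rear edge looked about 1 mm further back once I let go. I took this to be the cartridge tipping under the push and settling flat, and did not confirm it separately.

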